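Seat the grinding jar on the bench mill and lock it down

ROBOT

A 6-joint arm with a two-finger parallel gripper is mounted at the origin on a cart in front of the work surface, level with it; the furniture and walls round the work are solid. World frame = base frame: x ahead of the robot, y to its left, z up, the work surface at z = 0. Lengths are in m, angles in rad, forces in N, time in s.
With the tool pointing down it reaches from about 0.25 to 0.725 m from the base axis. Payload 4 kg.
Tool frame: the origin (TCP) lies at the very end of the fingers, on their centre line; the grasp point (between the pads) lies 19 mm behind it; y points along the fingers, z is the direction in which the jaws open and shut, and the axes are right-handed (so a half turn about y gives the same grasp; the last joint's range is limited). The gripper opens to 85 mm and grips with 20 to 120 N. Pads are 22 mm wide; open, the fingers measure 114 mm over their backs; the gripper's body (76 mm by 85 mm) begins 54 mm behind the grasp point. The pads swing forward as they close: fully open they stand 13 mm farther back than shut.
Start: joints at [0, 0.241, 0.005, 1.335, 0, 1.571], TCP at [0.5, -0, 0.231] pointing down, gripper open.
Joint ranges: [-2.72, 2.72], [-1.05, 1.87], [-1.09, 1.28], [-1.99, 2.15], [-1.42, 1.44], [-3.14, 3.14]. Speed limits (rad/s): [2.79, 2.79, 3.14, 3.14, 3.14, 3.14].

INTERFACE

Orientations are given as a 3x3 rotation matrix whose columns are the frame's x, y, z axes.
In Python, from bench import sense, read_camera, get_calibration, sign_off gives the robot as it stands.
- The arm moves only by the tool apply_moves, never from a script. Its argument "steps" is a list of rows, each a list of 7 numbers: the shift along the tool's x, y, z in mm, then the turn, a rotation vector about the tool's x, y, z in rad, then the opening, from -1 (shut) to 1 (fully open). A call has 1 to 10 rows; each row shifts and turns the pose as measured when the row begins, along the tool's axes as they then stand; what a row does not reach is not made up. A row lasts 1/12 s, in which the tool goes at most 41.7 mm and 7.16 degrees, less where a joint would pass 70% of its speed; a pose out of reach is approached as far as the arm can. A call with a gripper value outside its range is refused whole. The fingers move at their own pace and stop on an object; the grip force is fixed at half the most. Time passes only in rows, so rows that do not move let the fingers close. It gives the time, the measured TCP pose, the force and the opening at its end, in the units of the state.
- sense(): the state, without advancing time (a new reading comes with each control period).
- read_camera(name): name is "scene" or "side" or "wrist"; returns (picture, depth): 384x512x3 uint8, blue, green, red; 384x512 float32, m along the optical axis (not along the pixel's ray), 0 where there is no reading.
- get_calibration(name): a dict with "camera_matrix" (3x3 intrinsics, pixels), "k1" (the pictures are not rectified: a ray, as slopes to the right and down, at radius r is drawn at 1 + k1 r^2 times it, then the intrinsics apply), "R" (3x3) and "t" (3): a world point X has camera coordinates R X + t. Camera axes: x right, y down, z forward; pixel columns grow to the right and rows downward; lengths in m; the calibration is good to about 2 mm. A picture is of the moment at which its call begins: read the wrist's pose just before it. get_calibration takes no time and is no camera call; for the wrist camera it gives the pose at the moment of the call.
- sign_off(): hands the job in, once; it reports no verdict.
The state is a dict: "time_s": time; "qpos": joint angles; "joint_velocities": joint speeds; "effort": joint torques, N m; "ee_pos": TCP position; "tcp_rot": TCP orientation; "contact_force": force on the tool from outside, world axes, zero at the start; "ft_torque": the same for the moment, N m; "finger_gap": finger opening in m.
Only numpy, scipy, OpenCV 4.12 (cv2) and the standard library are available. Lean on these libraries where they do the work, as an engineer would, in place of code of your own. Each camera call takes 0.05 s, during which the arm holds its last target.

TASK

Load the bench mill: set the steel grinding jar, kept upright, centred on the mill's small drive platform and, letting it bear only lightly on the drive pins, turn it until it finds them, then lower it fully home so that it sits flat with no edge overhanging. Then swing the hold-down arm fully shut so its claw lies over the jar's lid, and leave the things round about where they are.

Things in the scene. Friction and masses are not known exactly. Their poses are not given: they have to be found in the camera images.
- mill: Bench mill, fixed: white housing 126 deep (its x) x 190 wide (its y), grey cover 61 mm high; x points from its control panel to its back. Origin: centre of its underside. The drive platform stands on the cover 48 mm to -y of the middle, the hold-down's post 27 mm to +y. More than 25 N between the jar and any part of the mill spoils its bearing.
- seat (a point): Centre of the top face of the drive platform, an aluminium disc of radius 38 whose top is 75 mm above the worktop. The disc turns at any angle about its upright axis; this point's axes do not turn with it, so the angle is not reported. It turns easily (0.06 N m): a jar that bears on the pins with over 3 N or so carries it round. It is sprung: gives 1 mm per 2.5 N, 6 mm at most.
- boss_tip (a point): Top centre of the platform's steel boss: radius 12.5, 15 mm high, its top 6 mm tapering to radius 6.5; axes as seat. Round the boss, at radius 24 from the axis, stand five flat-topped brass drive pins of radius 3, 8 mm high, 72 degrees apart, at an unknown angle.
- jar_centre (a point): Middle of the loose grinding jar (0.3 to 0.6 kg), on its axis 54 mm above its underside, z up. Round steel body of radius 33, 62 mm high; lid of radius 31 with its flat top at 72 mm; neck of radius 8; then a round ribbed black knob of radius 14 from 86 to 108 mm, to lift and turn it by (its middle 43 mm above this point). Fully seated, this point is 54 mm above seat.
- jar: The grinding jar; origin at the centre of its underside. Below it has a socket 28 wide, 16 deep, that fits over the boss, and round it five lugs, 18.4 wide, radius 14 to 31.5, every 72 degrees (first on its x axis). The gaps take the pins, within 0.08 rad. Not engaged, it stands on the pins 8 mm too high; a turn of 72 degrees at most, either way, brings it over them.
- hold_down (a joint): Angle of the aluminium hold-down arm on its upright post: 0 is shut, at its stop, claw over the jar's lid; it starts open at 1.1 to 1.6 and may go to 1.7. It shuts clockwise seen from above and stays where it is left (0.1 N m of friction). Shut, it passes 2.5 mm above the lid of a seated jar, but strikes the lid of a jar that stands on the pins.
- knob (a point): Middle of the upright black knob on the tail of the hold-down arm: radius 9, 36 mm high (18 mm above and below this point); it revolves freely on its stud. The arm's top face is 22 mm below this point. x points along the arm to the post.
- pivot (a point): Point on the axis of the hold-down's post at the height of knob, 55 mm from it. The post stands 75 mm from the platform's axis. Nothing on the mill is taller than the knob.
- beaker: Bystander: milky plastic beaker with a stirrer in it, 78 wide, 105 high, loose. Origin: centre of its underside.
- petri_dish: Bystander: shallow clear dish, 91 wide, 14 high, loose. Origin: centre of its underside.
- rock_grey: Bystander: dark grey rock, 51 x 38 x 31, loose. Origin: centre of its underside.
- rock_pale: Bystander: pale rock, 38 x 49 x 26, loose. Origin: centre of its underside.
- marker: Bystander: white and blue marker pen, 137 long, 15 thick, lying on the worktop along its y. Origin: centre of its underside.
- tape_roll: Bystander: roll of masking tape lying flat, 104 wide, 25 high, loose. Origin: centre of its underside.

How it is judged:
By the outcome, as a careful person would: the job done as asked, in the order asked, and still so for the second after the job is handed in, with the robot touching nothing.
It also fails if it takes over 64 s, if anything falls off the work surface, if the arm or the gripper's body presses on something with over 40 N, if the wrist force passes 120 N, or if a joint passes its speed limit or range.

## Working session

There is one attempt and no reset: what is moved stays moved. The work goes in short steps, Python scripts to look and compute and a tool call to move; the robot and the scene stay as the last step left them, time stands still between calls to the robot, and variables do not carry over. Pictures are saved under pics/ and viewed, and the job is handed in when it is done.

Besides the shell and the picture viewer there is one more tool, called after "Request:" as name([rows], argument=value, ...), one row to a line, values as JSON. apply_moves: Moves the arm, as the interface text tells. Its arguments: {"type":"object","properties":{"steps":{"type":"array","items":{"type":"array","items":{"type":"number"}}}},"required":["steps"]}

```bash
mkdir -p pics; ls; cat > h.py <<'E'
import numpy as np, cv2
from bench import sense, read_camera, get_calibration
def snap(n,f):
    c=get_calibration(n); s=sense(); p,d=read_camera(n)
    cv2.imwrite(f'pics/{f}.png',p); np.savez(f'pics/{f}.npz',p=p,d=d,K=c['camera_matrix'],k1=c['k1'],R=c['R'],t=c['t'])
    return p,d,c
def load(f): return np.load(f'pics/{f}.npz')
def ray(z,u,v):
    K=np.array(z['K']);k=float(z['k1'])
    m=cv2.undistortPoints(np.array([[[u,v]]],float),K,np.array([k,0,0,0,0.]))[0,0]
    return np.array([m[0],m[1],1.])
def pt(z,u,v,depth=None):
    r=ray(z,u,v)
    if depth is None:
        d=z['d'][int(v)-1:int(v)+2,int(u)-1:int(u)+2]; d=d[d>0]; depth=np.median(d)
    return np.array(z['R']).T@(r*depth-np.array(z['t']).ravel())
def atz(z,u,v,h):
    R=np.array(z['R']);c=-R.T@np.array(z['t']).ravel(); d=R.T@ray(z,u,v)
    return c+d*(h-c[2])/d[2]
def cloud(z):
    v,u=np.mgrid[0:384,0:512]
    K=np.array(z['K']);k=float(z['k1'])
    m=cv2.undistortPoints(np.stack([u.ravel(),v.ravel()],1).astype(float)[:,None],K,np.array([k,0,0,0,0.]))[:,0]
    d=z['d'].ravel()
    P=np.c_[m*d[:,None],d]-np.array(z['t']).ravel()
    P=P@np.array(z['R']); P[d==0]=np.nan
    return P.reshape(384,512,3)
def proj(z,X):
    r,_=cv2.Rodrigues(np.array(z['R']))
    return cv2.projectPoints(np.array(X,float).reshape(-1,1,3),r,np.array(z['t'],float),np.array(z['K']),np.array([float(z['k1']),0,0,0,0.]))[0][:,0]
E
python3 - <<'E'
from h import *
for n in ['scene','side','wrist']: snap(n,n+'0')
s=sense(); print(s)
E
```

```text
pics
{'time_s': 0.15, 'qpos': array([-2.31151381e-05,  2.41269780e-01,  4.01887495e-03,  1.33522790e+00,
       -9.87413624e-06,  1.57082908e+00]), 'joint_velocities': array([ 0.00045302, -0.00106008,  0.00437743, -0.00058987,  0.0004978 ,
       -0.00014077]), 'effort': array([-1.62746033e-03, -3.72633219e+01,  2.52638429e+01,  1.23480460e-02,
       -1.30651040e-05,  1.49362950e-05]), 'ee_pos': array([ 4.99501900e-01, -1.45428558e-05,  2.30596917e-01]), 'tcp_rot': array([[-5.58516211e-05, -1.68248038e-03,  9.99998583e-01],
       [-9.99999998e-01, -9.83524547e-06, -5.58682478e-05],
       [ 9.92922877e-06, -9.99998585e-01, -1.68247983e-03]]), 'contact_force': array([ 0.3908745 , -0.0580075 ,  0.56166926]), 'ft_torque': array([-0.04952518,  0.05280851, -0.03730676]), 'finger_gap': 0.08544632824376741}
```

View pics/scene0.png

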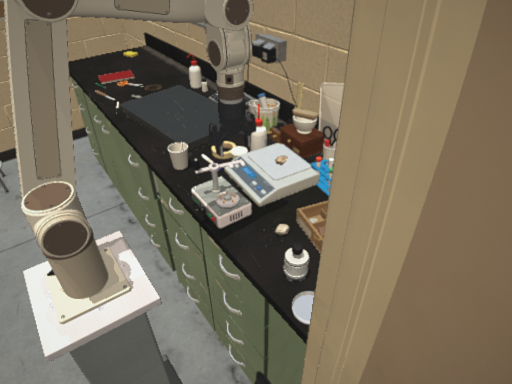

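View pics/side0.png

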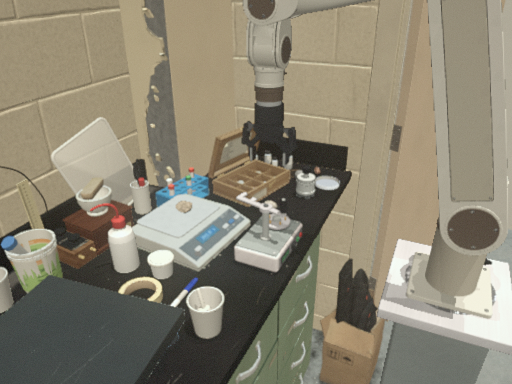

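View pics/wrist0.png

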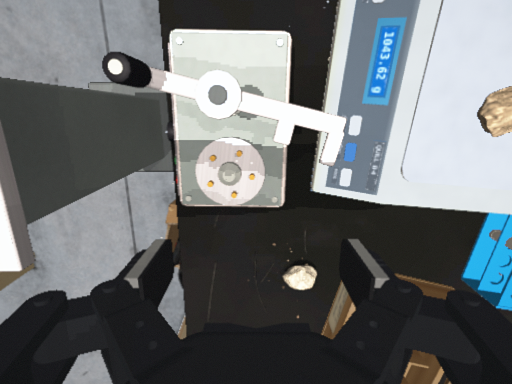

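The wrist picture shows the mill, with the boss at about (230,174), five pins round it, the post at (218,95) and the arm's knob at (117,67). The jar is at (296,262) in scene and (305,183) in side.

```bash
python3 - <<'E'
from h import *
w=load('wrist0')
for n,(u,v) in dict(boss=(230,174),post=(218,95),knob=(117,67),p1=(213,158),p2=(239,153),p3=(252,177),p4=(235,195),p5=(210,184),c1=(181,38),c2=(281,43),c3=(189,198),c4=(275,198),pan=(150,230)).items(): print(n,pt(w,u,v).round(4))
for n,(u,v) in dict(jar=(296,248),jb=(296,268)).items(): print('scene',n,pt(load('scene0'),u,v).round(4))
for n,(u,v) in dict(jar=(305,174),jb=(305,188)).items(): print('side',n,pt(load('side0'),u,v).round(4))
a=cv2.resize(cv2.imread('pics/scene0.png')[200:330,240:340],None,fx=4,fy=4,interpolation=2)
b=cv2.resize(cv2.imread('pics/side0.png')[150:280,230:350],None,fx=4,fy=4,interpolation=2)
cv2.imwrite('pics/c0.png',np.hstack([a,b])[:, :800]); 
c=cv2.resize(cv2.imread('pics/wrist0.png')[20:220,90:360],None,fx=2.9,fy=2.9,interpolation=2);cv2.imwrite('pics/c1.png',c)
E
```

```text
boss [0.4718 0.0093 0.0896]
post [0.4719 0.0822 0.1629]
knob [0.419  0.0952 0.1967]
p1 [0.4539 0.0248 0.083 ]
p2 [0.4809 0.03   0.0827]
p3 [0.4943 0.0045 0.0823]
p4 [ 0.4759 -0.0154  0.0822]
p5 [ 0.4494 -0.0032  0.0823]
c1 [0.4238 0.1407 0.0607]
c2 [0.5231 0.1362 0.062 ]
c3 [ 0.4208 -0.0253  0.0618]
c4 [ 0.5205 -0.025   0.0621]
pan [-0.0296 -0.495  -0.9154]
scene jar [ 0.4798 -0.3126  0.109 ]
scene jb [ 0.4675 -0.3315  0.0576]
side jar [ 0.4907 -0.2938  0.0846]
side jb [ 0.4821 -0.2752  0.0413]
```

View pics/c1.png

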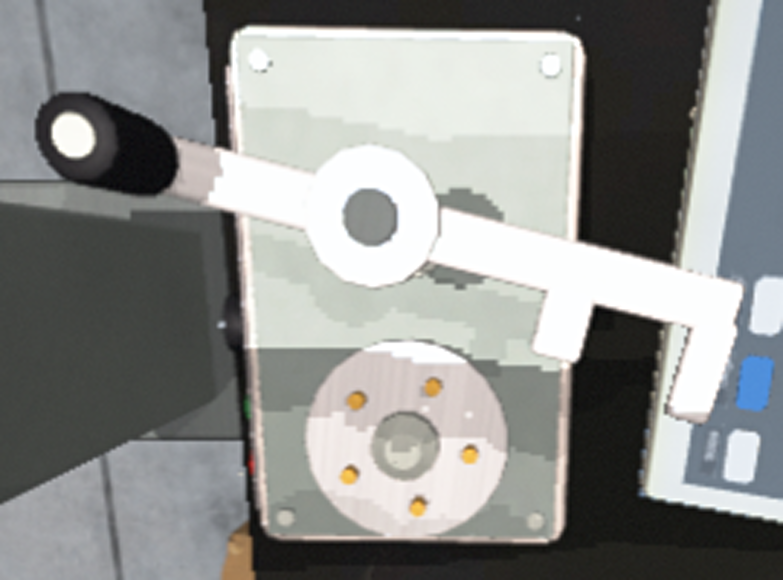

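View pics/c0.png

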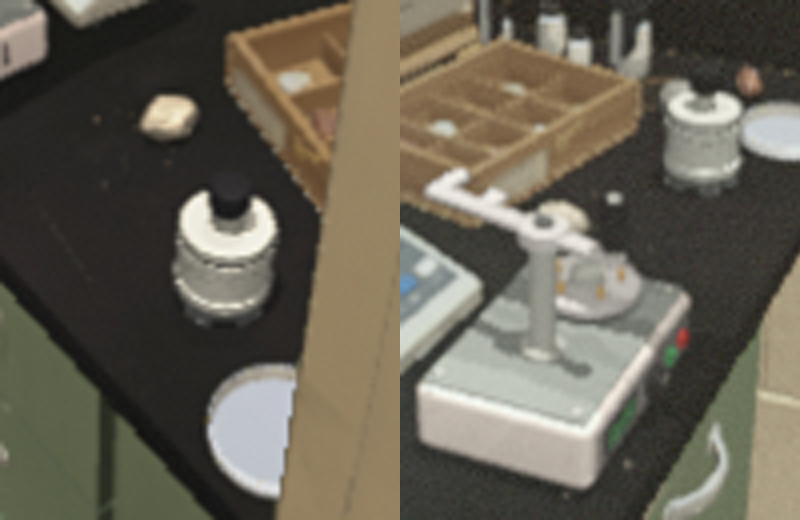

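```bash
python3 - <<'E'
from h import *
w=load('wrist0'); R=w['R'];t=w['t'].ravel(); print('cam',-R.T@t, R.round(3))
for n,(u,v) in dict(prong=(283,142),claw=(327,160),clawtop=(345,120)).items(): print(n,pt(w,u,v).round(4))
for f in ['scene0','side0']:
    P=cloud(load(f)); m=(abs(P[...,0]-.48)<.07)&(abs(P[...,1]+.30)<.07)&(P[...,2]>.02)&(P[...,2]<.13)
    Q=P[m]; print(f,len(Q))
    for a,b in [(.02,.06),(.06,.068),(.068,.08),(.085,.1),(.1,.12)]:
        q=Q[(Q[:,2]>a)&(Q[:,2]<b)]
        if len(q): print(a,b,len(q),q.min(0).round(4),q.max(0).round(4),q.mean(0).round(4))
# side-silhouette: rays through jar knob
E
```

```text
cam [0.49938165 0.07119139 0.372649  ] [[ 1.     0.002 -0.003]
 [ 0.002 -0.961  0.277]
 [-0.002 -0.277 -0.961]]
prong [0.5193 0.0489 0.156 ]
claw [0.5539 0.035  0.1556]
clawtop [0.5652 0.0651 0.1554]
scene0 661
0.02 0.06 232 [ 0.4541 -0.3403  0.0202] [ 0.5097 -0.2853  0.06  ] [ 0.4712 -0.325   0.0388]
0.06 0.068 68 [ 0.4565 -0.3407  0.06  ] [ 0.5104 -0.2813  0.0679] [ 0.4733 -0.3229  0.0635]
0.068 0.08 245 [ 0.4587 -0.3382  0.0685] [ 0.5181 -0.2767  0.0794] [ 0.4838 -0.3125  0.0718]
0.085 0.1 38 [ 0.4745 -0.321   0.0867] [ 0.4973 -0.3001  0.0999] [ 0.4822 -0.314   0.0946]
0.1 0.12 77 [ 0.4755 -0.3202  0.1003] [ 0.5005 -0.2925  0.111 ] [ 0.487  -0.3082  0.1066]
side0 411
0.02 0.06 193 [ 0.4593 -0.3197  0.02  ] [ 0.5216 -0.2682  0.0597] [ 0.4853 -0.2808  0.0398]
0.06 0.068 48 [ 0.4585 -0.315   0.0602] [ 0.5207 -0.2681  0.0679] [ 0.4853 -0.2842  0.064 ]
0.068 0.08 100 [ 0.4629 -0.3341  0.068 ] [ 0.5213 -0.2691  0.0784] [ 0.4901 -0.2986  0.0705]
0.085 0.1 34 [ 0.4763 -0.3072  0.0865] [ 0.5038 -0.2841  0.0999] [ 0.4882 -0.2952  0.0931]
0.1 0.12 33 [ 0.477  -0.3204  0.101 ] [ 0.504  -0.2839  0.1076] [ 0.4902 -0.3004  0.1047]
```

Request:
apply_moves([
  [0, -40, 0, 0, 0, 0, 1],
  [30, 0, 0, 0, 0, -0.12, 1],
  [30, 0, 0, 0, 0, -0.12, 1],
  [30, 0, 0, 0, 0, -0.12, 1],
  [30, 0, 0, 0, 0, -0.12, 1],
  [0, 0, 0, 0, 0, -0.12, 1],
  [0, 0, 0, 0, 0, 0, 1],
])

```text
time_s: 0.73
ee_pos: [0.4947, -0.1234, 0.2913]
tcp_rot: [[0.006, -0.013, 1.0], [-0.811, -0.585, -0.002], [0.585, -0.811, -0.014]]
contact_force: [-0.3, 0.7, -0.5]
finger_gap: 0.0859
```

```bash
python3 - <<'E'
from h import *
p,d,c=snap('wrist','w1'); print(sense()['ee_pos'],sense()['contact_force'])
E
```

```text
[ 0.49531597 -0.1241364   0.29272151] [ 0.16585754  0.14363246 -0.03545872]
```

View pics/w1.png

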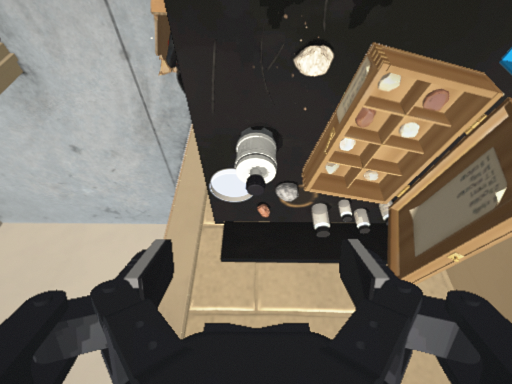

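The wrist picture shows the jar at about (255,160), knob at (256,186), dish behind at (230,184). I'll enlarge the jar's foot.

```bash
python3 - <<'E'
from h import *
z=load('w1'); c=cv2.resize(z['p'][110:210,200:320],None,fx=6,fy=6,interpolation=2)
c=np.clip(c.astype(float)*1.0,0,255).astype('uint8'); c=(255*(c/255.)**.5).astype('uint8')
cv2.imwrite('pics/c2.png',c[::-1,::-1])
P=cloud(z); m=(abs(P[...,0]-.489)<.05)&(abs(P[...,1]+.30)<.05)&(P[...,2]>.02)&(P[...,2]<.13);Q=P[m]
for a,b in [(.02,.06),(.068,.08),(.085,.1),(.1,.12)]:
        q=Q[(Q[:,2]>a)&(Q[:,2]<b)]
        if len(q): print(a,b,len(q),q.min(0).round(4),q.max(0).round(4),q.mean(0).round(4))
E
```

```text
0.02 0.06 678 [ 0.4577 -0.304   0.0201] [ 0.5221 -0.2718  0.06  ] [ 0.4905 -0.28    0.0391]
0.068 0.08 699 [ 0.4597 -0.3305  0.0681] [ 0.5206 -0.2737  0.0796] [ 0.4905 -0.2971  0.0713]
0.085 0.1 128 [ 0.4761 -0.3053  0.0858] [ 0.5048 -0.2896  0.1   ] [ 0.491  -0.2947  0.0936]
0.1 0.12 232 [ 0.4766 -0.3203  0.1003] [ 0.5047 -0.2906  0.1084] [ 0.4905 -0.3015  0.1058]
```

View pics/c2.png

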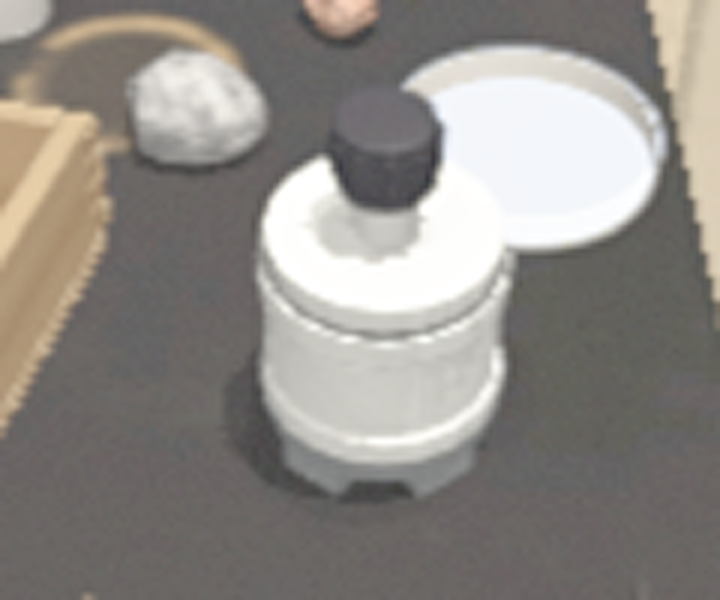

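```bash
python3 - <<'E'
from h import *
z=load('w1')
C=np.array([.4905,-.305])
uv=lambda x,y:(200+(720-x)/6-.5,110+(600-y)/6-.5)
for x,y in [(347,490),(412,490),(330,496),(437,494),(285,460),(475,460)]:
    q=atz(z,*uv(x,y),0.0)[:2]-C; print(x,y,q.round(4),np.hypot(*q).round(4),np.degrees(np.arctan2(q[1],q[0])).round(1))
# predicted lug corner image positions for lug angle
def corners(th):
    out=[]
    for k in range(5):
        a=th+k*2*np.pi/5
        for s in (-1,1):
            l=np.array([np.sqrt(.0315**2-.0092**2),s*.0092]); c,sn=np.cos(a),np.sin(a)
            out.append([C[0]+c*l[0]-sn*l[1],C[1]+sn*l[0]+c*l[1],0])
    return np.array(out)
best=[]
obs=[347,412]
for d in np.arange(0,72,1.):
    X=corners(np.radians(d)); X=X[X[:,1]>C[1]]; p=proj(z,X); xs=720-6*(p[:,0]+.5-200); ys=600-6*(p[:,1]+.5-110)
    e=sum(min(abs(xs-o)) for o in obs)
    best.append((e,d,xs.round(),ys.round()))
best.sort(key=lambda b:b[0])
for b in best[:8]: print(*b)
print(cv2.__version__, proj(z,[[C[0],C[1],.108]]), proj(load('wrist0'),[[.471,.008,.09]]))
E
```

```text
347 490 [0.0087 0.0278] 0.0291 72.7
412 490 [-0.009   0.0276] 0.029 108.0
330 496 [0.0132 0.0299] 0.0327 66.1
437 494 [-0.0157  0.0289] 0.0329 118.6
285 460 [0.0259 0.0176] 0.0313 34.2
475 460 [-0.0266  0.017 ] 0.0316 147.4
3.0267779005104103 19.0 [268. 286. 347. 415. 473. 489.] [414. 463. 497. 497. 462. 413.]
3.0408507771746827 18.0 [268. 285. 345. 413. 472. 490.] [413. 461. 497. 497. 463. 415.]
5.004720230858652 17.0 [268. 284. 343. 411. 471. 490.] [411. 460. 496. 498. 464. 416.]
6.602302987774806 20.0 [268. 288. 349. 417. 474.] [416. 464. 498. 496. 460.]
8.873050579043934 16.0 [283. 341. 409. 470. 490.] [459. 496. 498. 465. 418.]
10.46750917041345 21.0 [268. 289. 351. 419. 475.] [417. 465. 498. 496. 459.]
10.744660121122877 57.0 [291. 347. 423. 473. 268.] [468. 497. 495. 462. 414.]
10.81363902778736 56.0 [290. 345. 421. 472. 268.] [466. 497. 495. 463. 413.]
4.12.0 [[255.32890132 190.2790959 ]] [[229.25961204 175.34811198]]
```

```bash
cat >> h.py <<'E'
from scipy.spatial.transform import Rotation as Rot
def Rt(yaw=0):
    return Rot.from_euler('z',yaw).as_matrix()@np.array([[0,0,1],[-1,0,0],[0,-1,0.]])
def togo(p,yaw=0):
    s=sense();R=s['tcp_rot']
    print('t',round(s['time_s'],2),'pos',s['ee_pos'].round(4),'F',s['contact_force'].round(1),'T',s['ft_torque'].round(2),'gap',round(s['finger_gap'],4),'shift mm',(R.T@(np.array(p)-s['ee_pos'])*1000).round(1),'rot',Rot.from_matrix(R.T@Rt(yaw)).as_rotvec().round(3), 'q6',s['qpos'][5].round(2))
E
python3 -c "
from h import *
togo([.4905,-.305,.16])"
```

```text
t 0.78 pos [ 0.4953 -0.1241  0.2927] F [ 0.2  0.1 -0. ] T [ 0.54 -0.    0.03] gap 0.0853 shift mm [ 69.3 213.4  -2.8] rot [0.012 0.001 0.623] q6 1.7
```

Request:
apply_moves([
  [0, 0, 0, 0, 0, 0.12, 1],
  [0, 0, 0, 0, 0, 0.12, 1],
  [0, 0, 0, 0, 0, 0.12, 1],
  [0, 0, 0, 0, 0, 0.12, 1],
  [0, 0, 0, 0, 0, 0.12, 1],
  [0, 0, 0, 0, 0, 0.025, 1],
])

```text
time_s: 1.28
ee_pos: [0.4982, -0.1193, 0.2944]
tcp_rot: [[0.01, -0.003, 1.0], [-0.999, 0.032, 0.01], [-0.032, -0.999, -0.003]]
contact_force: [0.2, -0.4, -0.2]
finger_gap: 0.0854
```

```bash
python3 -c "
from h import *
togo([.4905,-.305,.16])"
```

```text
t 1.28 pos [ 0.4982 -0.1193  0.2944] F [ 0.2 -0.4 -0.2] T [-0.01  0.04  0.01] gap 0.0854 shift mm [189.8 128.5  -9.1] rot [ 0.003  0.01  -0.032] q6 1.31
```

Request:
apply_moves([
  [38, 5, -2, 0, 0.01, -0.032, 1],
  [38, 10, -2, 0, 0, 0, 1],
  [38, 20, -2, 0, 0, 0, 1],
  [38, 25, -2, 0, 0, 0, 1],
  [34, 20, -1, 0, 0, 0, 1],
  [0, 15, 0, 0, 0, 0, 1],
  [0, 0, 0, 0, 0, 0, 1],
])

```text
time_s: 1.87
ee_pos: [0.4919, -0.3157, 0.2043]
tcp_rot: [[-0.007, 0.021, 1.0], [-1.0, 0.003, -0.007], [-0.003, -1.0, 0.021]]
contact_force: [-0.4, 0.9, -0.1]
finger_gap: 0.0857
```

```bash
python3 -c "
from h import *
togo([.4905,-.305,.16])
snap('wrist','w2')
z=load('w2');P=cloud(z); m=(abs(P[...,0]-.489)<.05)&(abs(P[...,1]+.30)<.05)&(P[...,2]>.02)&(P[...,2]<.13);Q=P[m]
for a,b in [(.02,.06),(.068,.08),(.085,.1),(.1,.12)]:
        q=Q[(Q[:,2]>a)&(Q[:,2]<b)]
        if len(q): print(a,b,len(q),q.min(0).round(4),q.max(0).round(4),q.mean(0).round(4))
print(proj(z,[.4905,-.305,.108]))
"
```

```text
t 1.87 pos [ 0.4919 -0.3157  0.2043] F [-0.4  0.9 -0.1] T [0.04 0.07 0.01] gap 0.0857 shift mm [-10.5  44.3  -2.3] rot [-0.021 -0.007 -0.003] q6 1.0
0.02 0.06 147 [ 0.4569 -0.3134  0.02  ] [ 0.5217 -0.2725  0.0599] [ 0.4894 -0.2773  0.0319]
0.068 0.08 1996 [ 0.4589 -0.3361  0.068 ] [ 0.5203 -0.2747  0.0739] [ 0.4897 -0.3012  0.0715]
0.085 0.1 69 [ 0.4751 -0.3057  0.0875] [ 0.5046 -0.2905  0.0999] [ 0.4899 -0.2947  0.0944]
0.1 0.12 799 [ 0.4755 -0.3213  0.1002] [ 0.5044 -0.2906  0.1095] [ 0.4898 -0.3044  0.1068]
[[252.73762085 183.82004637]]
```

View pics/w2.png

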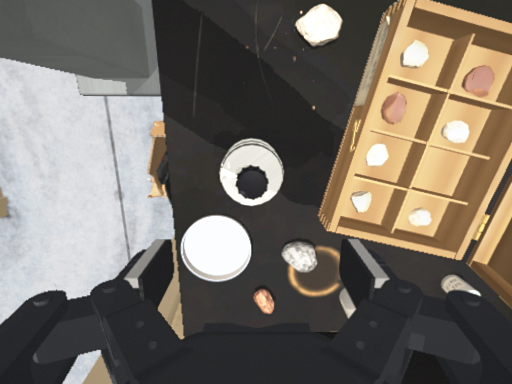

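Request:
apply_moves([
  [-10, 20, -2, -0.021, -0.007, -0.003, 1],
  [0, 25, 0, 0, 0, 0, 1],
  [0, 20, 0, 0, 0, 0, 1],
  [0, 0, 0, 0, 0, 0, 1],
])

```text
time_s: 2.25
ee_pos: [0.4947, -0.3071, 0.1471]
tcp_rot: [[0.002, 0.014, 1.0], [-1.0, -0.006, 0.002], [0.006, -1.0, 0.014]]
contact_force: [-0.8, -0.0, -0.1]
finger_gap: 0.0852
```

```bash
python3 -c "
from h import *
togo([.490,-.3055,.08])"
```

```text
t 2.25 pos [ 0.4947 -0.3071  0.1471] F [-0.8 -0.  -0.1] T [-0.03  0.1   0.  ] gap 0.0852 shift mm [-2.  67.  -5.6] rot [-0.014  0.002  0.006] q6 1.01
```

Request:
apply_moves([
  [-2, 20, -5, -0.014, 0, 0.006, 1],
  [0, 20, 0, 0, 0, 0, 1],
  [0, 20, 0, 0, 0, 0, 1],
  [0, 0, 0, 0, 0, 0, 1],
])

```text
time_s: 2.58
ee_pos: [0.4959, -0.3049, 0.0957]
tcp_rot: [[0.007, 0.013, 1.0], [-1.0, -0.005, 0.007], [0.005, -1.0, 0.013]]
contact_force: [-0.6, 1.1, -0.1]
finger_gap: 0.0854
```

```bash
python3 -c "
from h import *
togo([.490,-.3055,.08])"
```

```text
t 2.58 pos [ 0.4959 -0.3049  0.0957] F [-0.6  1.1 -0.1] T [ 0.06  0.07 -0.05] gap 0.0854 shift mm [ 0.4 15.7 -6.1] rot [-0.013  0.007  0.005] q6 1.01
```

Request:
apply_moves([
  [0, 6, -6, -0.013, -0.007, 0.005, 1],
  [0, 5, -3, -0.01, 0, 0, 1],
  [0, 3, 0, 0, 0, 0, 1],
  [0, 0, 0, 0, 0, 0, 1],
])

```text
time_s: 2.92
ee_pos: [0.4905, -0.306, 0.0886]
tcp_rot: [[0.018, -0.003, 1.0], [-1.0, -0.004, 0.018], [0.004, -1.0, -0.003]]
contact_force: [0.1, -0.0, 0.8]
finger_gap: 0.0858
```

```bash
python3 -c "
from h import *
togo([.490,-.3055,.08])"
```

```text
t 2.92 pos [ 0.4905 -0.306   0.0886] F [ 0.1 -0.   0.8] T [-0.02 -0.03 -0.02] gap 0.0858 shift mm [-0.6  8.6 -0.4] rot [0.003 0.018 0.004] q6 1.0
```

Request:
apply_moves([
  [0, 8, 0, 0, 0.02, 0, 1],
  [0, 3, 0, 0, 0, 0, 1],
  [0, 0, 0, 0, 0, 0, 1],
])

```text
time_s: 3.17
ee_pos: [0.4921, -0.3071, 0.0792]
tcp_rot: [[-0.004, 0.001, 1.0], [-1.0, -0.007, -0.004], [0.007, -1.0, 0.001]]
contact_force: [-0.0, -0.2, -0.8]
finger_gap: 0.0855
```

```bash
python3 -c "
from h import *
togo([.490,-.3055,.08])"
```

```text
t 3.17 pos [ 0.4921 -0.3071  0.0792] F [-0.  -0.2 -0.8] T [ 0.05 -0.02 -0.04] gap 0.0855 shift mm [-1.6 -0.8 -2.1] rot [-0.001 -0.004  0.007] q6 1.02
```

Request:
apply_moves([
  [-1, 0, -2, 0, 0, 0, -1],
  [0, 0, 0, 0, 0, 0, -1],
  [0, 0, 0, 0, 0, 0, -1],
  [0, 0, 0, 0, 0, 0, -1],
  [0, 0, 0, 0, 0, 0, -1],
  [0, 0, 0, 0, 0, 0, -1],
])

```text
time_s: 3.67
ee_pos: [0.4901, -0.3061, 0.0794]
tcp_rot: [[-0.005, 0.002, 1.0], [-1.0, -0.007, -0.005], [0.007, -1.0, 0.002]]
contact_force: [0.4, -0.3, -1.6]
finger_gap: 0.0265
```

```bash
python3 -c "
from h import *
togo([.490,-.3055,.08])"
```

```text
t 3.67 pos [ 0.4901 -0.3061  0.0794] F [ 0.4 -0.3 -1.6] T [-0.04  0.02 -0.03] gap 0.0265 shift mm [-0.6 -0.6 -0.1] rot [-0.002 -0.005  0.007] q6 1.02
```

Request:
apply_moves([
  [0, -10, 0, 0, 0, 0, -1],
  [0, -20, 0, 0, 0, 0, -1],
  [0, -30, 0, 0, 0, 0, -1],
  [0, -30, 0, 0, 0, 0, -1],
  [0, -30, 0, 0, 0, 0, -1],
  [0, -15, 0, 0, 0, 0, -1],
  [0, 0, 0, 0, 0, 0, -1],
])

```text
time_s: 4.25
ee_pos: [0.4848, -0.3021, 0.2161]
tcp_rot: [[-0.005, -0.014, 1.0], [-1.0, 0.003, -0.005], [-0.003, -1.0, -0.014]]
contact_force: [0.5, -0.4, -1.9]
finger_gap: 0.0265
```

```bash
python3 -c "
from h import *
togo([.471,.008,.21],.173)
snap('side','s1')
cv2.imwrite('pics/c3.png',cv2.resize(load('s1')['p'][100:290,200:380],None,fx=3,fy=3))"
```

```text
t 4.25 pos [ 0.4848 -0.3021  0.2161] F [ 0.5 -0.4 -1.9] T [-0.06 -0.05  0.03] gap 0.0265 shift mm [-310.     7.2  -15.1] rot [ 0.014 -0.178 -0.004] q6 1.02
```

View pics/c3.png

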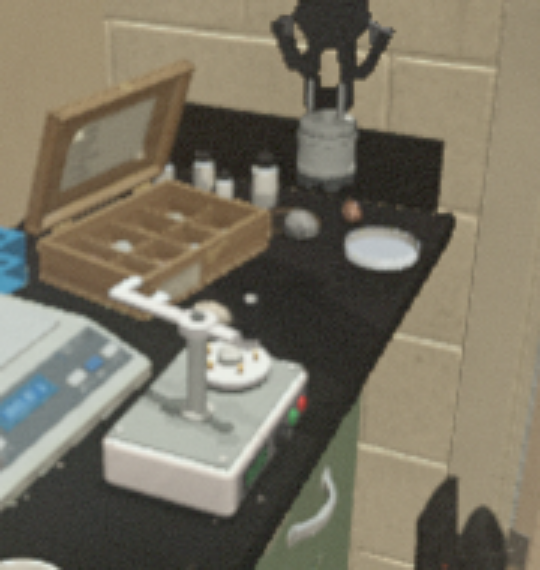

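The jar is held upright in the jaws, clear of the bench (about (325,150) in this crop). Carrying it over the mill.

Request:
apply_moves([
  [-20, 0, -2, 0, 0, 0, -1],
  [-34, 0, -2, 0, 0, 0, -1],
  [-34, 0, -2, 0, 0, 0, -1],
  [-34, 0, -2, 0, 0, 0, -1],
  [-34, 0, -2, 0, 0, 0, -1],
  [-34, 0, -2, 0, 0, 0, -1],
  [-34, 0, -2, 0, 0, 0, -1],
  [-20, 0, -1, 0, 0, 0, -1],
  [0, 0, 0, 0, 0, 0, -1],
])

```text
time_s: 5.05
ee_pos: [0.4607, -0.0484, 0.1995]
tcp_rot: [[-0.013, -0.04, 0.999], [-1.0, 0.01, -0.012], [-0.01, -0.999, -0.041]]
contact_force: [0.6, -1.0, -3.5]
finger_gap: 0.0264
```

```bash
python3 -c "
from h import *
togo([.471,.008,.21],.173)"
```

```text
t 5.05 pos [ 0.4607 -0.0484  0.1995] F [ 0.6 -1.  -3.5] T [-0.09 -0.01  0.03] gap 0.0264 shift mm [-56.7 -10.4   9.1] rot [ 0.04  -0.185 -0.013] q6 1.47
```

Request:
apply_moves([
  [-20, -5, 5, 0.02, -0.05, -0.01, -1],
  [-20, -4, 4, 0.02, -0.06, 0, -1],
  [-15, -3, 3, 0, -0.06, 0, -1],
  [0, 0, 0, 0, 0, 0, -1],
  [0, 0, 0, 0, 0, 0, -1],
])

```text
time_s: 5.47
ee_pos: [0.4653, 0.0089, 0.2031]
tcp_rot: [[0.167, -0.015, 0.986], [-0.986, -0.001, 0.167], [-0.002, -1.0, -0.015]]
contact_force: [-0.6, 0.0, -3.3]
finger_gap: 0.0263
```

```bash
python3 -c "
from h import *
togo([.471,.008,.21],.173)"
```

```text
t 5.47 pos [0.4653 0.0089 0.2031] F [-0.6  0.  -3.3] T [ 0.01  0.03 -0.05] gap 0.0263 shift mm [ 1.9 -6.9  5.4] rot [ 0.015 -0.005 -0.002] q6 1.42
```

Request:
apply_moves([
  [1, 5, 5, 0.015, -0.005, 0, -1],
  [0, 5, 2, 0, 0, 0, -1],
  [0, 0, 0, 0, 0, 0, -1],
])

```text
time_s: 5.72
ee_pos: [0.4705, 0.0071, 0.1897]
tcp_rot: [[0.168, -0.006, 0.986], [-0.986, 0.0, 0.168], [-0.001, -1.0, -0.006]]
contact_force: [0.6, -0.2, -5.0]
finger_gap: 0.0261
```

```bash
python3 -c "
from h import *
togo([.471,.008,.19],.173)
snap('side','s2');snap('scene','e2')
a=cv2.resize(load('s2')['p'][150:280,210:330],None,fx=4,fy=4,interpolation=2);b=cv2.resize(load('e2')['p'][130:240,170:270],None,fx=4,fy=4,interpolation=2)
b=cv2.copyMakeBorder(b,0,a.shape[0]-b.shape[0],0,0,0)
cv2.imwrite('pics/c4.png',np.hstack([a,b])[:,:800])"
```

```text
t 5.72 pos [0.4705 0.0071 0.1897] F [ 0.6 -0.2 -5. ] T [-0.   -0.06 -0.  ] gap 0.0261 shift mm [-0.8 -0.3  0.7] rot [ 0.006 -0.004 -0.001] q6 1.42
```

View pics/c4.png

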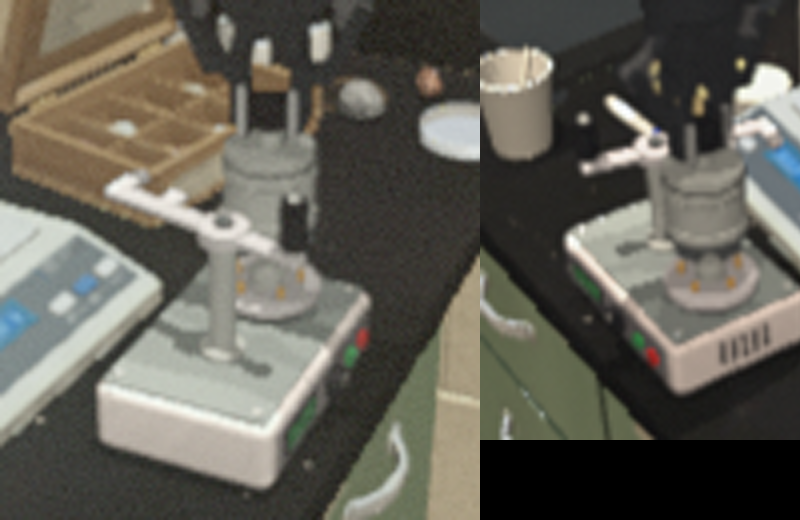

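```bash
python3 - <<'E'
from h import *
from scipy.optimize import least_squares
for f in ['e2','s2']:
    z=load(f);P=cloud(z); Q=P[(np.hypot(P[...,0]-.471,P[...,1]-.008)<.045)]
    q=Q[(Q[:,2]>.125)&(Q[:,2]<.165)]
    r=least_squares(lambda c:np.hypot(q[:,0]-c[0],q[:,1]-c[1])-.033,[.471,.008],loss='soft_l1',f_scale=.001); print(f,'jar',r.x.round(4),len(q),np.abs(r.fun).mean().round(4))
    z0=load({'e2':'scene0','s2':'side0'}[f]); P0=cloud(z0); d=Q0=P0[(np.hypot(P0[...,0]-.471,P0[...,1]-.008)<.045)]
    d=Q0[(Q0[:,2]>.071)&(Q0[:,2]<.079)]
    print(' disc',len(d),d.min(0).round(4),d.max(0).round(4), ((d.min(0)+d.max(0))/2).round(4))
    b=Q0[(Q0[:,2]>.0865)&(Q0[:,2]<.094)]; print(' bosstop',len(b),b.mean(0).round(4))
z=load('wrist0');P=cloud(z);Q=P[(np.hypot(P[...,0]-.471,P[...,1]-.008)<.045)]
d=Q[(Q[:,2]>.071)&(Q[:,2]<.079)]; print('w disc',len(d),((d.min(0)+d.max(0))/2).round(4),d.max(0)-d.min(0))
b=Q[(Q[:,2]>.0875)&(Q[:,2]<.094)]; print('w boss',len(b),b.mean(0).round(4),((b.min(0)+b.max(0))/2).round(4))
E
```

```text
e2 jar [0.4715 0.0079] 222 0.0011
 disc 236 [ 0.4307 -0.0326  0.0713] [0.5068 0.0443 0.0785] [0.4687 0.0058 0.0749]
 bosstop 23 [0.4694 0.0033 0.0893]
s2 jar [0.4729 0.0069] 186 0.0012
 disc 176 [ 0.4346 -0.0271  0.071 ] [0.4987 0.0469 0.0787] [0.4666 0.0099 0.0748]
 bosstop 12 [0.4718 0.0113 0.0884]
w disc 3131 [0.4702 0.008  0.075 ] [0.07414758 0.07504574 0.00787976]
w boss 195 [0.4704 0.0084 0.0891] [0.4705 0.0078 0.0893]
```

Request:
apply_moves([
  [-1, 8, 0, 0.006, 0, 0, -1],
  [0, 7, 0, 0, 0, 0, -1],
  [0, 0, 0, 0, 0, 0, -1],
  [0, 0, 0, 0, 0, 0, -1],
])

```text
time_s: 6.15
ee_pos: [0.4704, 0.0063, 0.175]
tcp_rot: [[0.165, -0.0, 0.986], [-0.986, 0.001, 0.165], [-0.001, -1.0, -0.0]]
contact_force: [0.3, -0.3, -2.7]
finger_gap: 0.0261
```

```bash
python3 -c "
from h import *
togo([.4705,.008,.166],.173)"
```

```text
t 6.15 pos [0.4704 0.0063 0.175 ] F [ 0.3 -0.3 -2.7] T [-0.05 -0.05 -0.02] gap 0.0261 shift mm [-1.6  9.   0.3] rot [ 0.    -0.007 -0.001] q6 1.42
```

Request:
apply_moves([
  [-2, 3, 0, 0, -0.007, 0, -1],
  [0, 3, 0, 0, 0, 0, -1],
  [0, 2, 0, 0, 0, 0, -1],
  [0, 0, 0, 0, 0, 0, -1],
])

```text
time_s: 6.48
ee_pos: [0.4706, 0.0083, 0.1671]
tcp_rot: [[0.172, 0.001, 0.985], [-0.985, 0.001, 0.172], [-0.001, -1.0, 0.001]]
contact_force: [0.6, -0.6, -3.2]
finger_gap: 0.0264
```

```bash
python3 -c "
from h import *
togo([.4705,.008,.162],.173)"
```

```text
t 6.48 pos [0.4706 0.0083 0.1671] F [ 0.6 -0.6 -3.2] T [0.02 0.   0.  ] gap 0.0264 shift mm [ 0.2  5.1 -0.2] rot [-0.001 -0.    -0.001] q6 1.42
```

Request:
apply_moves([
  [0, 2, 0, 0, 0, 0, -1],
  [0, 1, 0, 0, 0, 0, -1],
  [0, 0, 0, 0, 0, 0, -1],
])

```text
time_s: 6.73
ee_pos: [0.4708, 0.0084, 0.164]
tcp_rot: [[0.172, 0.001, 0.985], [-0.985, 0.001, 0.172], [-0.001, -1.0, 0.001]]
contact_force: [0.4, -0.5, -3.5]
finger_gap: 0.0261
```

```bash
python3 -c "
from h import *
togo([.4705,.008,.162],.173)"
```

```text
t 6.73 pos [0.4708 0.0084 0.164 ] F [ 0.4 -0.5 -3.5] T [ 0.01 -0.01  0.03] gap 0.0261 shift mm [ 0.3  2.  -0.4] rot [-0.001  0.    -0.001] q6 1.42
```

Request:
apply_moves([
  [0, 2, 0, 0, 0, 0, -1],
  [0, 0, 0, 0, 0, 0, -1],
])

```text
time_s: 6.9
ee_pos: [0.4712, 0.0085, 0.1621]
tcp_rot: [[0.172, 0.002, 0.985], [-0.985, 0.001, 0.172], [-0.001, -1.0, 0.002]]
contact_force: [0.1, -0.1, -2.5]
finger_gap: 0.0261
```

```bash
python3 -c "
from h import *
togo([.4705,.008,.162],.173)"
```

```text
t 6.9 pos [0.4712 0.0085 0.1621] F [ 0.1 -0.1 -2.5] T [-0.03  0.17 -0.02] gap 0.0261 shift mm [ 0.4  0.1 -0.7] rot [-0.002  0.    -0.001] q6 1.42
```

Request:
apply_moves([
  [0, 1, 0, 0, 0, 0, -1],
  [0, 0, 0, 0, 0, 0, -1],
])

```text
time_s: 7.07
ee_pos: [0.4712, 0.0085, 0.1615]
tcp_rot: [[0.172, 0.002, 0.985], [-0.985, 0.001, 0.172], [-0.001, -1.0, 0.002]]
contact_force: [-0.4, 0.9, -1.9]
finger_gap: 0.0264
```

Request:
apply_moves([
  [0, 1, 0, 0, 0, 0, -1],
  [0, 0, 0, 0, 0, 0, -1],
])

```text
time_s: 7.23
ee_pos: [0.4712, 0.0085, 0.1611]
tcp_rot: [[0.172, 0.003, 0.985], [-0.985, 0.001, 0.172], [-0.001, -1.0, 0.003]]
contact_force: [-0.4, 0.5, -0.1]
finger_gap: 0.0265
```

```bash
python3 -c "
from h import *
togo([.4705,.008,.162],.173)"
```

```text
t 7.23 pos [0.4712 0.0085 0.1611] F [-0.4  0.5 -0.1] T [ 0.    0.36 -0.07] gap 0.0265 shift mm [ 0.4 -0.9 -0.8] rot [-0.003  0.    -0.001] q6 1.42
```

```bash
python3 -c "
from h import *
togo([.471,.008,.19],.173)
snap('side','s3');snap('scene','e3')
a=cv2.resize(load('s3')['p'][185:235,250:310],None,fx=8,fy=8,interpolation=2);b=cv2.resize(load('e3')['p'][160:215,205:250],None,fx=8,fy=8,interpolation=2)
a=cv2.copyMakeBorder(a,0,max(0,b.shape[0]-a.shape[0]),0,0,0)
cv2.imwrite('pics/c5.png',np.hstack([a,b])[:,:840])"
```

```text
t 7.23 pos [0.4712 0.0085 0.1611] F [-0.4  0.5 -0.1] T [ 0.    0.36 -0.07] gap 0.0265 shift mm [  0.4 -28.9  -0.2] rot [-0.003  0.    -0.001] q6 1.42
```

View pics/c5.png

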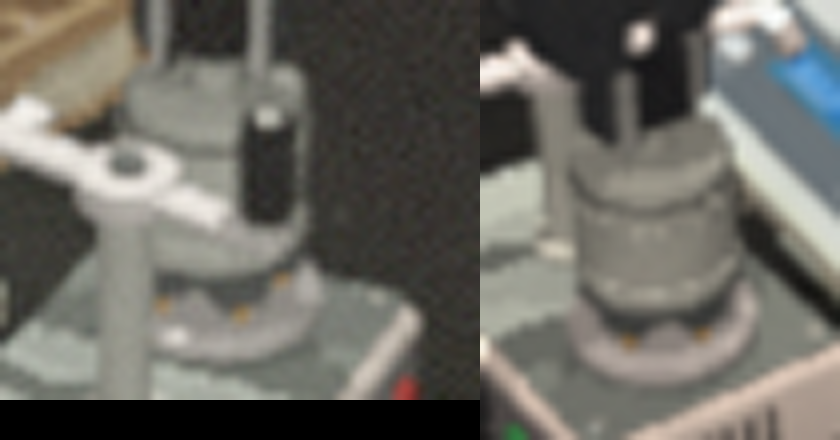

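```bash
python3 - <<'E'
from h import *
def corners(C,z0,th):
    out=[]
    for k in range(5):
        a=th+k*2*np.pi/5
        for r0,s in ((0.0301,-1),(0.0301,1)):
            out.append([C[0]+np.cos(a)*r0-np.sin(a)*s*.0092,C[1]+np.sin(a)*r0+np.cos(a)*s*.0092,z0])
    return np.array(out)
ims=[]
for f,(v0,v1,u0,u1) in {'s2':(185,225,250,300),'e2':(160,210,208,250)}.items():
    z=load(f);p=z['p'].copy()
    c=cv2.resize(p[v0:v1,u0:u1],None,fx=8,fy=8,interpolation=2); c=(255*(c/255.)**.6).astype('uint8')
    for th,col in ((28.4,(0,255,0)),):
        X=corners((.4705,.0075),.190-.0794,np.radians(th)); uv=proj(z,X)
        for i,(u,v) in enumerate(uv): cv2.circle(c,(int((u+.5-u0)*8),int((v+.5-v0)*8)),2,col if i//2%2 else (0,0,255),-1)
    Y=[[.4705+.024*np.cos(np.radians(64.4+72*k)),.008+.024*np.sin(np.radians(64.4+72*k)),.083] for k in range(5)]
    for u,v in proj(z,Y): cv2.circle(c,(int((u+.5-u0)*8),int((v+.5-v0)*8)),2,(255,0,255),-1)
    ims.append(c)
h=max(i.shape[0] for i in ims)
cv2.imwrite('pics/c6.png',np.hstack([cv2.copyMakeBorder(i,0,h-i.shape[0],0,0,0) for i in ims]))
E
```

```text
(no output)
```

View pics/c6.png

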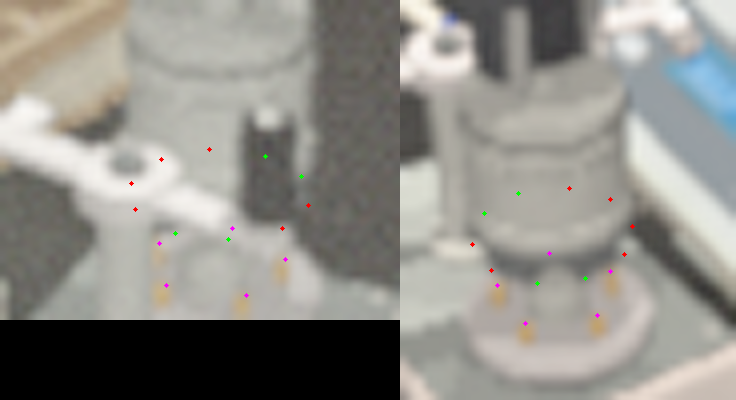

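Request:
apply_moves([
  [0, -1.5, 0, 0, 0, 0, -1],
  [-0.5, 0, -1.2, 0, 0, 0, -1],
  [0, 0, 0, 0, 0, 0, -1],
])

```text
time_s: 7.58
ee_pos: [0.4701, 0.0087, 0.1624]
tcp_rot: [[0.172, 0.003, 0.985], [-0.985, 0.001, 0.172], [-0.0, -1.0, 0.003]]
contact_force: [-0.8, -1.0, -2.2]
finger_gap: 0.0263
```

```bash
python3 -c "
from h import *
togo([.4705,.008,.162],.173)"
```

```text
t 7.58 pos [0.4701 0.0087 0.1624] F [-0.8 -1.  -2.2] T [-0.02  0.1  -0.04] gap 0.0263 shift mm [0.8 0.4 0.2] rot [-0.003  0.    -0.   ] q6 1.42
```

Request:
apply_moves([
  [0, 1, 0, 0, 0, 0, -1],
  [0, 0.7, 0, 0, 0, 0, -1],
  [0, 0, 0, 0, 0, 0, -1],
])

```text
time_s: 7.83
ee_pos: [0.4702, 0.0088, 0.161]
tcp_rot: [[0.172, 0.004, 0.985], [-0.985, 0.001, 0.172], [-0.0, -1.0, 0.004]]
contact_force: [-0.2, -0.5, -0.7]
finger_gap: 0.0264
```

```bash
python3 -c "
from h import *
togo([.4705,.008,.162],.173)"
```

```text
t 7.83 pos [0.4702 0.0088 0.161 ] F [-0.2 -0.5 -0.7] T [-0.02  0.3  -0.02] gap 0.0264 shift mm [ 0.8 -1.   0.1] rot [-0.004  0.    -0.   ] q6 1.42
```

Request:
apply_moves([
  [0, 0, 0, 0, -0.03, 0, -1],
  [0, 0, 0, 0, -0.03, 0, -1],
  [0, 0, 0, 0, 0, 0, -1],
])

```text
time_s: 8.08
ee_pos: [0.47, 0.0088, 0.1613]
tcp_rot: [[0.233, 0.003, 0.972], [-0.972, 0.001, 0.233], [-0.0, -1.0, 0.004]]
contact_force: [-0.4, 0.1, -1.0]
finger_gap: 0.0262
```

```bash
python3 -c "
from h import *
togo([.4705,.008,.161],.173)"
```

```text
t 8.08 pos [0.47   0.0088 0.1613] F [-0.4  0.1 -1. ] T [0.03 0.12 0.03] gap 0.0262 shift mm [0.9 0.3 0.3] rot [-0.004  0.062 -0.   ] q6 1.35
```

Request:
apply_moves([
  [0, 0.3, 0, 0, -0.03, 0, -1],
  [0, 0, 0, 0, -0.03, 0, -1],
  [0, 0, 0, 0, 0, 0, -1],
])

```text
time_s: 8.33
ee_pos: [0.4697, 0.0087, 0.1613]
tcp_rot: [[0.291, 0.003, 0.957], [-0.957, 0.001, 0.291], [0.0, -1.0, 0.003]]
contact_force: [-1.0, -0.2, -0.2]
finger_gap: 0.0261
```

```bash
python3 -c "
from h import *
togo([.4705,.008,.161],.173)"
```

```text
t 8.33 pos [0.4697 0.0087 0.1613] F [-1.  -0.2 -0.2] T [-0.01  0.17 -0.  ] gap 0.0261 shift mm [0.9 0.3 0.5] rot [-0.003  0.122 -0.   ] q6 1.29
```

```bash
python3 - <<'E'
from h import *
snap('side','s4');snap('scene','e4')
ims=[]
for f,(v0,v1,u0,u1) in {'s3':(205,232,262,295),'s4':(205,232,262,295),'e3':(185,210,212,242),'e4':(185,210,212,242)}.items():
    z=load(f);p=z['p'].copy()
    c=cv2.resize(p[v0:v1,u0:u1],(396,300),interpolation=2); c=(255*(c/255.)**.6).astype('uint8')
    Y=[[.4705+.024*np.cos(np.radians(64.4+72*k)),.008+.024*np.sin(np.radians(64.4+72*k)),.083] for k in range(5)]
    for u,v in proj(z,Y): cv2.circle(c,(int((u+.5-u0)*396/(u1-u0)),int((v+.5-v0)*300/(v1-v0))),2,(255,0,255),-1)
    ims.append(c)
cv2.imwrite('pics/c7.png',np.vstack([np.hstack(ims[:2]),np.hstack(ims[2:])]))
E
```

```text
(no output)
```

View pics/c7.png

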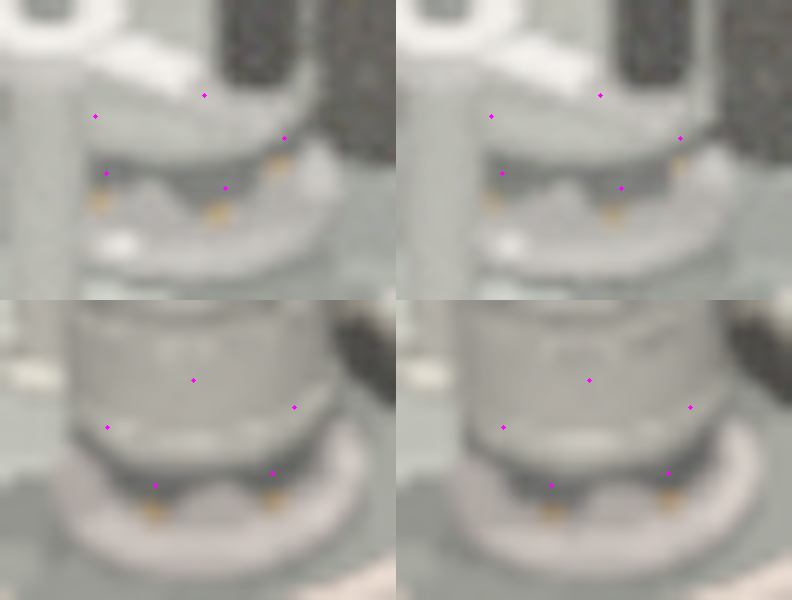

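Request:
apply_moves([
  [0, 0, 0, 0, -0.04, 0, -1],
  [0, 0.2, 0, 0, -0.04, 0, -1],
  [0, 0, 0, 0, 0, 0, -1],
])

```text
time_s: 8.68
ee_pos: [0.4695, 0.0087, 0.1611]
tcp_rot: [[0.366, 0.003, 0.931], [-0.931, 0.001, 0.366], [0.0, -1.0, 0.003]]
contact_force: [-1.2, 1.1, 0.2]
finger_gap: 0.0263
```

Request:
apply_moves([
  [0.5, 0.2, 0.5, 0, -0.04, 0, -1],
  [0, 0, 0, 0, -0.04, 0, -1],
  [0, 0, 0, 0, 0, 0, -1],
])

```text
time_s: 8.93
ee_pos: [0.47, 0.0085, 0.1611]
tcp_rot: [[0.437, 0.002, 0.899], [-0.899, 0.001, 0.437], [0.0, -1.0, 0.003]]
contact_force: [0.2, 0.2, 0.1]
finger_gap: 0.0263
```

```bash
python3 -c "
from h import *
togo([.4705,.008,.161],.173)"
```

```text
t 8.93 pos [0.47   0.0085 0.1611] F [0.2 0.2 0.1] T [-0.06  0.17 -0.  ] gap 0.0263 shift mm [0.6 0.1 0.3] rot [-0.003  0.28  -0.   ] q6 1.14
```

Request:
apply_moves([
  [0, -0.3, 0, 0, -0.04, 0, -1],
  [0, 0, 0, 0, -0.04, 0, -1],
  [0, 0, 0, 0, 0, 0, -1],
])

```text
time_s: 9.18
ee_pos: [0.4701, 0.0085, 0.1614]
tcp_rot: [[0.505, 0.003, 0.863], [-0.863, 0.001, 0.505], [0.0, -1.0, 0.003]]
contact_force: [-0.2, 0.3, -1.9]
finger_gap: 0.0264
```

Request:
apply_moves([
  [0, 0, 0, 0, -0.04, 0, -1],
  [0, 0, 0, 0, -0.04, 0, -1],
  [0, 0, 0, 0, 0, 0, -1],
])

```text
time_s: 9.43
ee_pos: [0.4702, 0.0085, 0.1613]
tcp_rot: [[0.569, 0.003, 0.823], [-0.823, 0.001, 0.569], [0.001, -1.0, 0.003]]
contact_force: [-0.8, -0.6, -1.0]
finger_gap: 0.0264
```

Request:
apply_moves([
  [0, 0, 0, 0, -0.04, 0, -1],
  [0, 0, 0, 0, -0.04, 0, -1],
  [0, 0, 0, 0, 0, 0, -1],
])

```text
time_s: 9.68
ee_pos: [0.4702, 0.0086, 0.1612]
tcp_rot: [[0.628, 0.003, 0.778], [-0.778, 0.001, 0.628], [0.001, -1.0, 0.003]]
contact_force: [-0.9, 0.7, -0.3]
finger_gap: 0.0263
```

```bash
python3 - <<'E'
from h import *
togo([.4705,.008,.161],.173)
snap('side','s5');snap('scene','e5')
ims=[]
for f,(v0,v1,u0,u1) in {'s3':(205,232,262,295),'s5':(205,232,262,295),'e3':(185,210,212,242),'e5':(185,210,212,242)}.items():
    z=load(f);p=z['p'].copy()
    c=cv2.resize(p[v0:v1,u0:u1],(396,300),interpolation=2); c=(255*(c/255.)**.6).astype('uint8')
    ims.append(c)
cv2.imwrite('pics/c8.png',np.vstack([np.hstack(ims[:2]),np.hstack(ims[2:])]))
E
```

```text
t 9.68 pos [0.4702 0.0086 0.1612] F [-0.9  0.7 -0.3] T [-0.01  0.21 -0.02] gap 0.0263 shift mm [ 0.6  0.2 -0.1] rot [-0.003  0.506  0.   ] q6 0.91
```

View pics/c8.png

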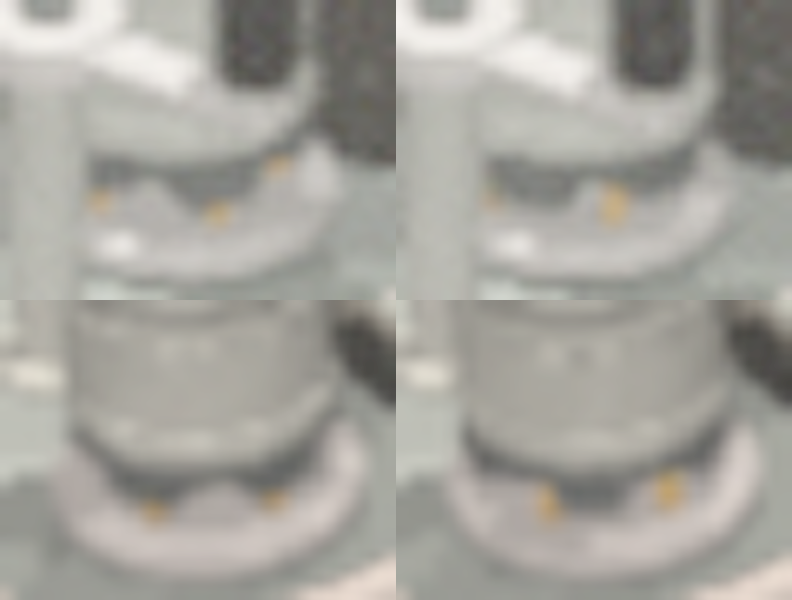

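Now clear: the dark blocks are the lugs, so I'd read them inverted in the first view. The pins show in the gaps, with about 0.12 rad of turn remaining.

Request:
apply_moves([
  [0, -0.2, 0, 0, -0.04, 0, -1],
  [0, 0, 0, 0, -0.04, 0, -1],
  [0, 0, 0, 0, 0, 0, -1],
])

```text
time_s: 10.03
ee_pos: [0.4704, 0.0087, 0.1612]
tcp_rot: [[0.686, 0.003, 0.728], [-0.728, 0.002, 0.686], [0.001, -1.0, 0.003]]
contact_force: [0.2, -0.4, -1.7]
finger_gap: 0.0262
```

Request:
apply_moves([
  [0, 0, 0, 0, -0.035, 0, -1],
  [0, 0, 0, 0, 0, 0, -1],
])

```text
time_s: 10.2
ee_pos: [0.4704, 0.0087, 0.161]
tcp_rot: [[0.708, 0.003, 0.706], [-0.706, 0.002, 0.708], [0.001, -1.0, 0.003]]
contact_force: [-0.3, 0.1, -2.2]
finger_gap: 0.026
```

```bash
python3 -c "
from h import *
togo([.4705,.008,.161],.797)"
```

```text
t 10.2 pos [0.4704 0.0087 0.161 ] F [-0.3  0.1 -2.2] T [0.02 0.22 0.01] gap 0.026 shift mm [ 0.6  0.  -0.4] rot [-0.003 -0.01   0.001] q6 0.8
```

Request:
apply_moves([
  [0, 1, 0, 0, -0.01, 0, -1],
  [0, 0.7, 0, 0, 0, 0, -1],
  [0, 0, 0, 0, 0, 0, -1],
])

```text
time_s: 10.45
ee_pos: [0.4702, 0.0085, 0.1586]
tcp_rot: [[0.712, 0.002, 0.702], [-0.702, 0.001, 0.712], [0.001, -1.0, 0.002]]
contact_force: [-0.4, -0.8, -3.6]
finger_gap: 0.0264
```

```bash
python3 -c "
from h import *
togo([.4705,.008,.1545],.797)"
```

```text
t 10.45 pos [0.4702 0.0085 0.1586] F [-0.4 -0.8 -3.6] T [-0.   -0.03 -0.05] gap 0.0264 shift mm [ 0.5  4.1 -0.1] rot [-0.002 -0.004  0.001] q6 0.8
```

It has found the pins: the load is off at a height below the pin tops. Lowering it home.

Request:
apply_moves([
  [0, 1.5, 0, 0, 0, 0, -1],
  [0, 1, 0, 0, 0, 0, -1],
  [0, 0, 0, 0, 0, 0, -1],
])

```text
time_s: 10.7
ee_pos: [0.4699, 0.0084, 0.1551]
tcp_rot: [[0.711, 0.001, 0.703], [-0.703, 0.001, 0.711], [0.0, -1.0, 0.001]]
contact_force: [-0.6, -0.7, -3.7]
finger_gap: 0.0263
```

Request:
apply_moves([
  [0, 1, 0, 0, 0, 0, -1],
  [0, 0.5, 0, 0, 0, 0, -1],
  [0, 0, 0, 0, 0, 0, -1],
])

```text
time_s: 10.95
ee_pos: [0.47, 0.0085, 0.1536]
tcp_rot: [[0.711, 0.001, 0.703], [-0.703, 0.001, 0.711], [0.0, -1.0, 0.002]]
contact_force: [-0.8, 0.0, -1.4]
finger_gap: 0.0262
```

```bash
python3 -c "
from h import *
togo([.4705,.008,.1545],.797)"
```

```text
t 10.95 pos [0.47   0.0085 0.1536] F [-0.8  0.  -1.4] T [-0.08  0.15  0.01] gap 0.0262 shift mm [ 0.7 -0.9  0. ] rot [-0.002 -0.006  0.   ] q6 0.8
```

Request:
apply_moves([
  [0, 0.6, 0, 0, 0, 0, -1],
  [0, 0, 0, 0, 0, 0, -1],
  [0, 0, 0, 0, 0, 0, 0.1],
  [0, 0, 0, 0, 0, 0, 0.1],
  [0, 0, 0, 0, 0, 0, 0.1],
  [0, 0, 0, 0, 0, 0, 0.1],
])

```text
time_s: 11.45
ee_pos: [0.4719, 0.0086, 0.155]
tcp_rot: [[0.711, 0.006, 0.703], [-0.703, 0.001, 0.711], [0.004, -1.0, 0.005]]
contact_force: [-0.2, -0.7, -0.0]
finger_gap: 0.0474
```

```bash
python3 - <<'E'
from h import *
togo([.4705,.008,.1545],.797)
snap('side','s6');snap('scene','e6')
ims=[]
for f,(v0,v1,u0,u1) in {'s6':(160,232,240,320),'e6':(145,217,190,270)}.items():
    z=load(f);p=z['p'].copy()
    c=cv2.resize(p[v0:v1,u0:u1],(400,360),interpolation=2); c=(255*(c/255.)**.6).astype('uint8')
    ims.append(c)
cv2.imwrite('pics/c9.png',np.hstack(ims))
E
```

```text
t 11.45 pos [0.4719 0.0086 0.155 ] F [-0.2 -0.7 -0. ] T [-0.    0.01  0.02] gap 0.0474 shift mm [-0.6  0.5 -1.4] rot [-0.005 -0.006  0.004] q6 0.8
```

View pics/c9.png

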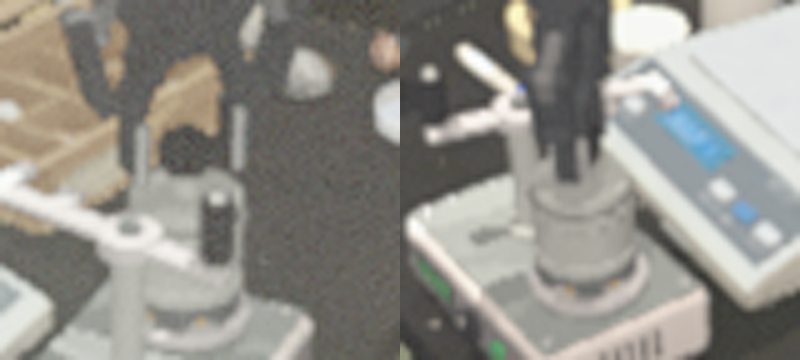

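Request:
apply_moves([
  [0, -5, 0, 0, 0, 0, 0.1],
  [0, -20, 0, 0, 0, 0, 0.1],
  [0, -30, 0, 0, 0, 0, 0.1],
  [0, -30, 0, 0, 0, 0, 0.1],
  [0, -30, 0, 0, 0.12, 0, 0.1],
  [0, 0, 0, 0, 0.12, 0, 0.1],
  [0, 0, 0, 0, 0.12, 0, 0.1],
  [0, 0, 0, 0, 0.12, 0, 0.1],
  [0, 0, 0, 0, 0.12, 0, 0.1],
  [0, 0, 0, 0, 0.12, 0, 0.1],
])

```text
time_s: 12.38
ee_pos: [0.471, 0.0085, 0.2799]
tcp_rot: [[0.043, 0.009, 0.999], [-0.999, 0.001, 0.043], [-0.001, -1.0, 0.009]]
contact_force: [0.1, -0.4, 0.6]
finger_gap: 0.0469
```

```bash
python3 - <<'E'
from h import *
togo([.419,.0952,.26],0)
snap('wrist','w7'); z=load('w7');P=cloud(z)
Q=P[(np.hypot(P[...,0]-.471,P[...,1]-.008)<.045)]
for a,b in [(.06,.08),(.13,.144),(.144,.152),(.165,.178),(.178,.19)]:
    q=Q[(Q[:,2]>a)&(Q[:,2]<b)]
    if len(q): print(a,b,len(q),np.median(q,0).round(4),((q.min(0)+q.max(0))/2).round(4))
# lid planarity
q=Q[(Q[:,2]>.143)&(Q[:,2]<.151)]; A=np.c_[q[:,:2]-[.471,.008],np.ones(len(q))]; print('plane',np.linalg.lstsq(A,q[:,2],rcond=None)[0].round(4))
E
```

```text
t 12.38 pos [0.471  0.0085 0.2799] F [ 0.1 -0.4  0.6] T [-0.   -0.02 -0.02] gap 0.0469 shift mm [-88.8  19.5 -48.4] rot [-0.009  0.043 -0.001] q6 1.55
0.06 0.08 837 [0.4718 0.0363 0.0614] [0.4712 0.022  0.0695]
0.13 0.144 350 [0.4693 0.033  0.1361] [0.4703 0.0108 0.1373]
0.144 0.152 1829 [0.4691 0.0176 0.1452] [0.4702 0.0096 0.1457]
0.165 0.178 136 [0.4699 0.0205 0.1744] [0.4701 0.0097 0.1715]
0.178 0.19 696 [0.4699 0.0104 0.181 ] [0.4703 0.0104 0.1806]
plane [-0.0009 -0.0005  0.1452]
```

View pics/w7.png

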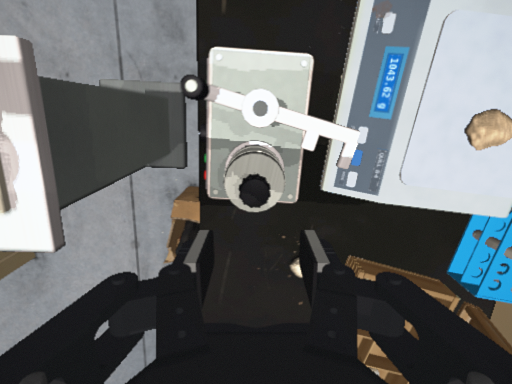

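The jar stands flat and engaged: the lid is at 0.145 m, where on the pins it would be 0.155. In the wrist picture the jar is at (255,185), the post at (260,108) and the hold-down knob at (193,86).

```bash
python3 - <<'E'
from h import *
for f,k,p in [('wrist0',(117,67),(218,95)),('w7',(193,86),(260,108))]:
    z=load(f);P=cloud(z); a=pt(z,*k)
    for (x,y,h0,h1,r) in [(*a[:2],.185,.21,.02),(.4715,.083,.16,.17,.02),(*a[:2],.15,.16,.03)]:
        Q=P[(np.hypot(P[...,0]-x,P[...,1]-y)<r)]; q=Q[(Q[:,2]>h0)&(Q[:,2]<h1)]
        if len(q): print(f,len(q),np.median(q,0).round(4),((q.min(0)+q.max(0))/2).round(4),(q.max(0)-q.min(0)).round(4))
E
```

```text
wrist0 954 [0.42   0.095  0.1956] [0.4182 0.0955 0.1916] [0.0176 0.0171 0.0132]
wrist0 337 [0.4716 0.0829 0.1624] [0.4713 0.0837 0.1622] [0.0275 0.0288 0.0044]
wrist0 767 [0.4353 0.0913 0.156 ] [0.4338 0.0916 0.1558] [0.03   0.0195 0.005 ]
w7 505 [0.4185 0.0953 0.1957] [0.4178 0.0956 0.1917] [0.0177 0.0177 0.0127]
w7 209 [0.471  0.0828 0.1624] [0.4708 0.0816 0.1622] [0.0284 0.0289 0.0043]
w7 461 [0.4365 0.0911 0.156 ] [0.4356 0.0914 0.1556] [0.0287 0.0192 0.0048]
```

Request:
apply_moves([
  [-25, 0, -16, -0.009, 0.043, 0, 0.1],
  [-30, 0, -16, 0, 0, 0, 0.1],
  [-33, 0, -16, 0, 0, 0, 0.1],
  [0, 20, 0, 0, 0, 0, 0.1],
  [0, 0, 0, 0, 0, 0, 0.1],
  [0, 0, 0, 0, 0, 0, 0.1],
])

```text
time_s: 12.93
ee_pos: [0.4217, 0.0992, 0.2617]
tcp_rot: [[0.006, 0.004, 1.0], [-1.0, 0.002, 0.006], [-0.002, -1.0, 0.004]]
contact_force: [0.3, -0.1, -0.2]
finger_gap: 0.047
```

```bash
python3 -c "
from h import *
togo([.418,.0953,.21],0)"
```

```text
t 12.93 pos [0.4217 0.0992 0.2617] F [ 0.3 -0.1 -0.2] T [-0.02 -0.03 -0.01] gap 0.047 shift mm [ 4.  51.7 -3.9] rot [-0.004  0.006 -0.002] q6 1.8
```

Request:
apply_moves([
  [4, 20, -4, -0.004, 0.006, 0, 0.1],
  [0, 20, 0, 0, 0, 0, 0.1],
  [0, 12, 0, 0, 0, 0, 0.1],
  [0, 0, 0, 0, 0, 0, 0.1],
  [0, 0, 0, 0, 0, 0, 0.1],
])

```text
time_s: 13.35
ee_pos: [0.4214, 0.093, 0.2129]
tcp_rot: [[0.001, 0.007, 1.0], [-1.0, 0.003, 0.001], [-0.003, -1.0, 0.007]]
contact_force: [-0.2, -1.1, 0.3]
finger_gap: 0.047
```

```bash
python3 -c "
from h import *
togo([.418,.0953,.168],0)"
```

```text
t 13.35 pos [0.4214 0.093  0.2129] F [-0.2 -1.1  0.3] T [ 0.   -0.01 -0.  ] gap 0.047 shift mm [-2.2 44.8 -3.8] rot [-0.007  0.001 -0.003] q6 1.79
```

Request:
apply_moves([
  [-2, 10, -4, -0.007, 0, -0.003, 0.1],
  [0, 12, -2, 0, 0, 0, 0.1],
  [0, 12, 0, 0, 0, 0, 0.1],
  [0, 8, 0, 0, 0, 0, 0.1],
  [0, 0, 0, 0, 0, 0, 0.1],
  [0, 0, 0, 0, 0, 0, 0.1],
])

```text
time_s: 13.85
ee_pos: [0.4193, 0.0944, 0.1732]
tcp_rot: [[-0.002, 0.007, 1.0], [-1.0, 0.001, -0.002], [-0.001, -1.0, 0.007]]
contact_force: [0.4, -0.3, 1.3]
finger_gap: 0.0471
```

```bash
python3 -c "
from h import *
togo([.418,.0953,.168],0)"
```

```text
t 13.85 pos [0.4193 0.0944 0.1732] F [ 0.4 -0.3  1.3] T [-0.03  0.04 -0.02] gap 0.0471 shift mm [-0.9  5.2 -1.4] rot [-0.007 -0.002 -0.001] q6 1.79
```

Request:
apply_moves([
  [-1, 5, -1.5, -0.007, 0, 0, 0.1],
  [0, 0, 0, 0, 0, 0, 0.1],
  [0, 0, 0, 0, 0, 0, -1],
  [0, 0, 0, 0, 0, 0, -1],
  [0, 0, 0, 0, 0, 0, -1],
  [0, 0, 0, 0, 0, 0, -1],
  [0, 0, 0, 0, 0, 0, -1],
])

```text
time_s: 14.43
ee_pos: [0.4182, 0.0961, 0.17]
tcp_rot: [[-0.001, 0.001, 1.0], [-1.0, 0.003, -0.001], [-0.003, -1.0, 0.001]]
contact_force: [-0.7, -0.4, -1.2]
finger_gap: 0.0163
```

```bash
python3 -c "
from h import *
togo([.418,.0953,.168],0)"
```

```text
t 14.43 pos [0.4182 0.0961 0.17  ] F [-0.7 -0.4 -1.2] T [-0.02 -0.08  0.  ] gap 0.0163 shift mm [ 0.8  2.  -0.2] rot [-0.001 -0.001 -0.003] q6 1.8
```

Request:
apply_moves([
  [-7.3, 0, 2.3, 0, 0, 0, -1],
  [-7.4, 0, 3.5, 0, 0, 0, -1],
  [-6.8, 0, 4.6, 0, 0, 0, -1],
  [-6, 0, 5.5, 0, 0, 0, -1],
])

```text
time_s: 14.77
ee_pos: [0.434, 0.123, 0.17]
tcp_rot: [[-0.004, -0.001, 1.0], [-1.0, -0.002, -0.004], [0.002, -1.0, -0.001]]
contact_force: [0.5, -4.1, -0.3]
finger_gap: 0.0161
```

```bash
cat >> h.py <<'E'
def arc():
    s=sense(); d=s['ee_pos'][:2]-[.471,.083]; print('theta',np.arctan2(-d[0],d[1]).round(3),'r',np.hypot(*d).round(4))
E
python3 -c "
from h import *
arc();togo([.471,.1375,.17],0)"
```

```text
theta 0.746 r 0.0544
t 14.77 pos [0.434 0.123 0.17 ] F [ 0.5 -4.1 -0.3] T [-0.82 -0.09  0.04] gap 0.0161 shift mm [-14.7  -0.1  36.9] rot [ 0.001 -0.004  0.002] q6 1.85
```

Following the arc well. Continuing.

Request:
apply_moves([
  [-5.1, 0, 6.4, 0, 0, 0, -1],
  [-4.1, 0, 7.1, 0, 0, 0, -1],
  [-3, 0, 7.6, 0, 0, 0, -1],
  [-1, 0, 4.5, 0, 0, 0, -1],
])

```text
time_s: 15.1
ee_pos: [0.4597, 0.1364, 0.1695]
tcp_rot: [[-0.003, -0.007, 1.0], [-1.0, -0.009, -0.003], [0.009, -1.0, -0.007]]
contact_force: [-19.6, -7.9, 16.2]
finger_gap: 0.0157
```

```bash
python3 -c "
from h import *
arc();togo([.471,.1375,.17],0)"
```

```text
theta 0.208 r 0.0546
t 15.1 pos [0.4597 0.1364 0.1695] F [-19.6  -7.9  16.2] T [-1.56  4.07 -0.04] gap 0.0157 shift mm [-1.1 -0.5 11.3] rot [ 0.007 -0.003  0.009] q6 1.87
```

```bash
python3 - <<'E'
from h import *
snap('side','s8');snap('scene','e8');snap('wrist','w8')
print(sense()['contact_force'],sense()['ee_pos'])
a=cv2.resize(load('s8')['p'][130:260,210:330],(400,433),interpolation=2);b=cv2.resize(load('e8')['p'][90:220,170:290],(400,433),interpolation=2)
cv2.imwrite('pics/c10.png',np.hstack([a,b]))
E
```

```text
[-10.59759037  -6.54534496   8.67459521] [0.45943592 0.13636841 0.16972808]
```

View pics/c10.png

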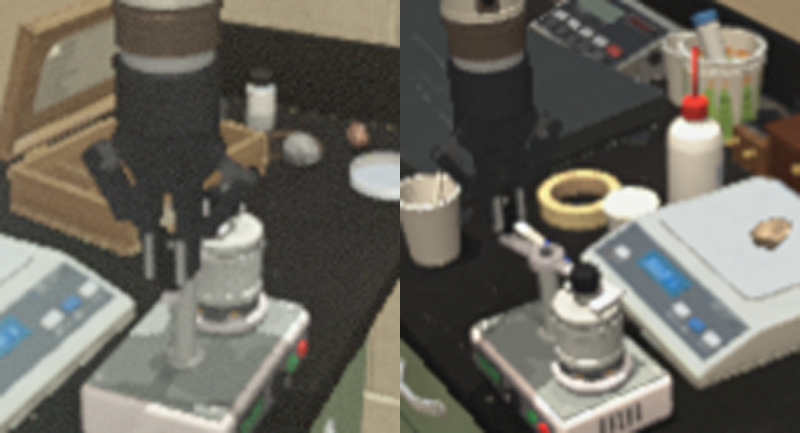

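View pics/w8.png

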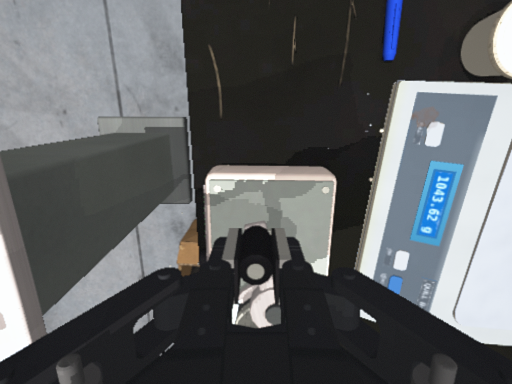

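```bash
python3 - <<'E'
from h import *
from scipy.optimize import least_squares
for f in ['e8','s8']:
    z=load(f);P=cloud(z); Q=P[(np.hypot(P[...,0]-.471,P[...,1]-.008)<.05)]
    for h0,h1 in((.095,.115),(.115,.135)):
        q=Q[(Q[:,2]>h0)&(Q[:,2]<h1)]
        r=least_squares(lambda c:np.hypot(q[:,0]-c[0],q[:,1]-c[1])-.033,[.471,.008],loss='soft_l1',f_scale=.001); print(f,h0,r.x.round(4),len(q),np.abs(r.fun).mean().round(4))
    for h0,h1 in((.14,.149),(.149,.158),(.175,.19)):
        q=Q[(Q[:,2]>h0)&(Q[:,2]<h1)];print(h0,len(q),q.mean(0).round(4) if len(q) else '',np.median(q[:,2]).round(4) if len(q) else '')
a=cv2.resize(load('s8')['p'][180:235,240:300],(400,367),interpolation=2);b=cv2.resize(load('e8')['p'][145:210,190:250],(430,466),interpolation=2)
a=cv2.copyMakeBorder(a,0,99,0,0,0); c=np.hstack([a,b]);c=(255*(c/255.)**.8).astype('uint8')
cv2.imwrite('pics/c11.png',c[:,:800])
E
```

```text
e8 0.095 [0.4713 0.0102] 110 0.0014
e8 0.115 [0.4713 0.009 ] 97 0.0013
0.14 123 [0.4591 0.     0.1454] 0.1459
0.149 72 [0.4768 0.0022 0.1549] 0.1557
0.175 53 [0.4687 0.0041 0.1808] 0.1815
s8 0.095 [0.4732 0.0088] 120 0.0012
s8 0.115 [0.4727 0.0096] 107 0.0014
0.14 110 [0.4575 0.0183 0.144 ] 0.1443
0.149 16 [0.4676 0.02   0.1527] 0.1525
0.175 21 [0.4771 0.0176 0.1793] 0.1793
```

View pics/c11.png

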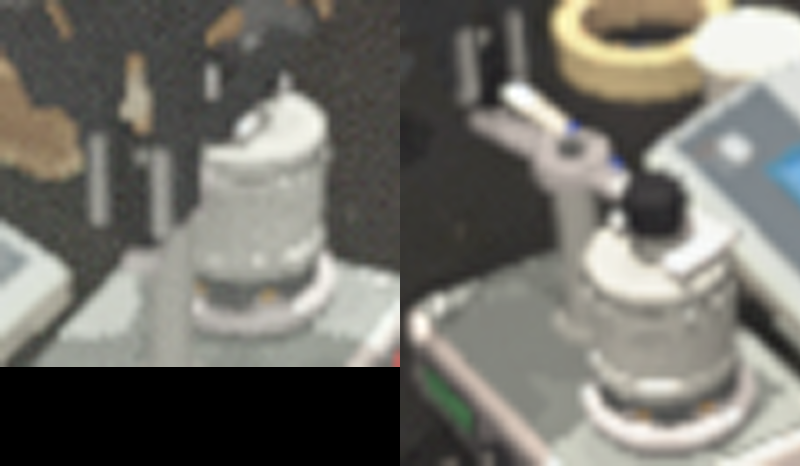

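Request:
apply_moves([
  [0, 0, 0, 0, 0, 0, -1],
  [0, 0, 0, 0, 0, 0, -1],
])

```text
time_s: 15.42
ee_pos: [0.4592, 0.1363, 0.1699]
tcp_rot: [[-0.003, -0.009, 1.0], [-1.0, -0.009, -0.003], [0.009, -1.0, -0.009]]
contact_force: [-1.7, -4.2, 0.5]
finger_gap: 0.016
```

```bash
python3 -c "
from h import *
arc();togo([.471,.1375,.17],0)
# bar geometry in w7: z .150-.16 points near the arm, in arm frame
z=load('w7');P=cloud(z).reshape(-1,3);k=np.array([.418,.0953]);p=np.array([.471,.083])
u=(p-k)/np.linalg.norm(p-k);v=np.array([u[1],-u[0]])
Q=P[(P[:,2]>.150)&(P[:,2]<.160)];d=Q[:,:2]-p;a=d@u;b=d@v
for lo in range(-50,115,6):
    m=(a*1000>lo)&(a*1000<lo+6)&(abs(b)<.05)
    if m.sum()>3: print(lo,m.sum(),(b[m].min()*1000).round(1),(b[m].max()*1000).round(1))
"
```

```text
theta 0.218 r 0.0546
t 15.42 pos [0.4592 0.1363 0.1699] F [-1.7 -4.2  0.5] T [-0.67  0.2   0.03] gap 0.016 shift mm [-1.3 -0.2 11.8] rot [ 0.009 -0.003  0.009] q6 1.87
-50 70 -7.0 6.7
-44 114 -7.1 6.7
-38 111 -6.8 6.8
-32 108 -7.0 6.8
-26 106 -6.7 6.8
-20 107 -7.4 7.0
-14 184 -13.3 14.2
-8 181 -15.8 16.4
-2 153 -16.4 16.7
4 195 -15.3 16.1
10 156 -13.3 13.6
16 100 -6.5 7.2
22 106 -6.6 7.2
28 100 -6.4 7.3
34 100 -6.4 7.4
40 101 -6.2 7.3
46 203 -6.2 23.6
52 205 -6.2 23.3
58 128 -6.2 22.4
64 100 -6.0 7.8
70 98 -6.0 7.9
76 99 -5.8 7.9
82 176 -5.8 31.6
88 254 -5.6 32.0
94 136 -5.8 31.4
```

The bar is 14 mm wide and runs straight through the post, so its shut stop has to lie near 0.2 rad on my angle. Past that it would run into the neck, and this is where it stopped. I'll release and look from above.

Request:
apply_moves([
  [0, 0, 0, 0, 0, 0, 0],
  [0, 0, 0, 0, 0, 0, 0],
  [0, 0, 0, 0, 0, 0, 0],
  [0, 0, 0, 0, 0, 0, 0],
  [0, -25, 0, 0, 0, 0, 0],
  [0, -30, 0, 0, 0, 0, 0],
  [0, -30, 0, 0, 0, 0, 0],
  [30, -20, 0, 0, 0, 0, 0],
  [30, 0, 0, 0, 0, 0, 0],
  [0, 0, 0, 0, 0, 0, 0],
])

```text
time_s: 16.25
ee_pos: [0.4644, 0.0822, 0.2786]
tcp_rot: [[0.006, -0.006, 1.0], [-1.0, 0.0, 0.006], [-0.0, -1.0, -0.006]]
contact_force: [0.1, 0.5, -0.1]
finger_gap: 0.0425
```

```bash
python3 - <<'E'
from h import *
togo([.471,.06,.26],0)
snap('wrist','w9'); z=load('w9')
for n,X in dict(seatneck=(.4705,.008,.155),post=(.471,.083,.162),knob=(.459,.137,.196)).items(): print(n,proj(z,X))
cv2.imwrite('pics/c12.png',z['p'])
P=cloud(z)
Q=P.reshape(-1,3);k=Q[(Q[:,2]>.19)&(Q[:,2]<.2)&(np.hypot(Q[:,0]-.46,Q[:,1]-.137)<.03)];print('knob',len(k),k.mean(0).round(4),((k.min(0)+k.max(0))/2).round(4))
k=Q[(Q[:,2]>.16)&(Q[:,2]<.165)&(np.hypot(Q[:,0]-.471,Q[:,1]-.083)<.025)];print('post',len(k),((k.min(0)+k.max(0))/2).round(4))
k=Q[(Q[:,2]>.175)&(Q[:,2]<.186)&(np.hypot(Q[:,0]-.471,Q[:,1]-.008)<.025)];print('jarknob',len(k),((k.min(0)+k.max(0))/2).round(4))
E
```

```text
t 16.25 pos [0.4644 0.0822 0.2786] F [ 0.1  0.5 -0.1] T [ 0.03  0.02 -0.02] gap 0.0425 shift mm [22.2 18.6  6.6] rot [ 0.006  0.006 -0.   ] q6 1.74
seatneck [[262.56030551 255.2577464 ]]
post [[264.24548895 188.26501575]]
knob [[250.92429783 133.14134412]]
knob 390 [0.4589 0.1367 0.1956] [0.4586 0.1365 0.194 ]
post 167 [0.4732 0.0862 0.1619]
jarknob 641 [0.4701 0.0103 0.1789]
```

View pics/c12.png

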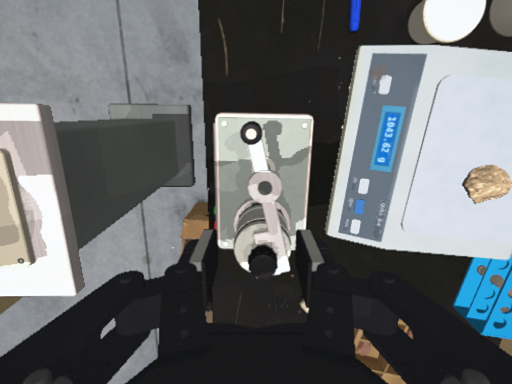

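In this picture the claw is round the neck at (262,260), with the bar just to +x of it and the arm's knob at (251,133). The jar's knob has not moved. To be sure it is fully at its stop, I'll nudge the arm's knob gently with closed fingers.

Request:
apply_moves([
  [-20, 0, -15, 0, 0, 0, -1],
  [-20, 0, -15, 0, 0, 0, -1],
  [-15, 0, -14, 0, 0, 0, -1],
  [0, 20, 0, 0, 0, 0, -1],
  [0, 0, 0, 0, 0, 0, -1],
  [0, 0, 0, 0, 0, 0, -1],
])

```text
time_s: 16.8
ee_pos: [0.42, 0.1443, 0.2581]
tcp_rot: [[0.004, -0.003, 1.0], [-1.0, 0.008, 0.004], [-0.008, -1.0, -0.003]]
contact_force: [-0.7, 0.8, 0.6]
finger_gap: -0.0002
```

```bash
python3 -c "
from h import *
togo([.422,.1366,.172],0)"
```

```text
t 16.8 pos [0.42   0.1443 0.2581] F [-0.7  0.8  0.6] T [-0.06  0.   -0.  ] gap -0.0002 shift mm [ 8.4 86.1  2.2] rot [ 0.003  0.004 -0.008] q6 1.89
```

Request:
apply_moves([
  [8, 20, 0, 0, 0, -0.008, -1],
  [0, 25, 0, 0, 0, 0, -1],
  [0, 25, 0, 0, 0, 0, -1],
  [0, 12, 0, 0, 0, 0, -1],
  [0, 0, 0, 0, 0, 0, -1],
  [0, 0, 0, 0, 0, 0, -1],
])

```text
time_s: 17.3
ee_pos: [0.4238, 0.1384, 0.1767]
tcp_rot: [[0.004, 0.002, 1.0], [-1.0, 0.003, 0.004], [-0.003, -1.0, 0.002]]
contact_force: [-0.2, -0.1, 0.4]
finger_gap: -0.0003
```

```bash
python3 -c "
from h import *
togo([.432,.1366,.172],0)"
```

```text
t 17.3 pos [0.4238 0.1384 0.1767] F [-0.2 -0.1  0.4] T [ 0.02 -0.02 -0.05] gap -0.0003 shift mm [1.9 4.7 8.2] rot [-0.002  0.004 -0.003] q6 1.88
```

Request:
apply_moves([
  [1.5, 3, 4, 0, 0, 0, -1],
  [0, 0, 4, 0, 0, 0, -1],
  [0, 0, 0, 0, 0, 0, -1],
])

```text
time_s: 17.55
ee_pos: [0.4349, 0.1374, 0.1764]
tcp_rot: [[0.004, 0.007, 1.0], [-1.0, 0.005, 0.004], [-0.005, -1.0, 0.007]]
contact_force: [0.0, -0.2, 0.2]
finger_gap: -0.0
```

Request:
apply_moves([
  [0, 0, 2, 0, 0, 0, -1],
  [0, 0, 0, 0, 0, 0, -1],
])

```text
time_s: 17.72
ee_pos: [0.4367, 0.1374, 0.1771]
tcp_rot: [[0.004, 0.005, 1.0], [-1.0, 0.005, 0.004], [-0.005, -1.0, 0.005]]
contact_force: [-1.6, -0.7, -2.4]
finger_gap: -0.0001
```

Request:
apply_moves([
  [0, 0, 2, 0, 0, 0, -1],
  [0, 0, 0, 0, 0, 0, -1],
])

```text
time_s: 17.88
ee_pos: [0.4365, 0.1374, 0.1771]
tcp_rot: [[0.004, 0.0, 1.0], [-1.0, 0.006, 0.004], [-0.006, -1.0, 0.0]]
contact_force: [-1.4, 0.3, 0.1]
finger_gap: -0.0003
```

Request:
apply_moves([
  [0, 0, 2.5, 0, 0, 0, -1],
  [0, 0, 1, 0, 0, 0, -1],
])

```text
time_s: 18.05
ee_pos: [0.4368, 0.1374, 0.1771]
tcp_rot: [[0.005, -0.006, 1.0], [-1.0, 0.006, 0.005], [-0.006, -1.0, -0.006]]
contact_force: [-5.7, 0.0, 2.9]
finger_gap: 0.0002
```

Request:
apply_moves([
  [0, 0, 2.5, 0, 0, 0, -1],
  [0, 0, 2, 0, 0, 0, -1],
])

```text
time_s: 18.22
ee_pos: [0.4369, 0.1374, 0.1771]
tcp_rot: [[0.006, -0.015, 1.0], [-1.0, 0.006, 0.006], [-0.006, -1.0, -0.015]]
contact_force: [-8.3, 0.4, 4.6]
finger_gap: 0.0001
```

It takes 8 N without moving (friction is about 2 N), so it is at its stop. Withdrawing for a last look.

Request:
apply_moves([
  [0, 0, -6, 0.01, 0, 0, -1],
  [0, -5, -8, 0, 0, 0, -1],
  [0, -30, 0, 0, 0, 0, -1],
  [0, -30, 0, 0, 0, 0, -1],
  [0, -30, 0, 0, 0, 0, -1],
  [30, -20, 15, 0, 0, 0, -1],
  [30, 0, 20, 0, 0, 0, -1],
  [30, 0, 20, 0, 0, 0, -1],
  [30, 0, 5, 0, 0, 0, -1],
  [0, 0, 0, 0, 0, 0, -1],
])

```text
time_s: 19.05
ee_pos: [0.4879, 0.0145, 0.3044]
tcp_rot: [[0.016, 0.02, 1.0], [-1.0, 0.003, 0.016], [-0.003, -1.0, 0.02]]
contact_force: [-0.0, 0.6, 1.0]
finger_gap: -0.0
```

```bash
python3 - <<'E'
from h import *
togo([.471,.0,.28],0)
for n,f in (('wrist','w10'),('side','s10'),('scene','e10')): snap(n,f)
z=load('w10')
Q=cloud(z).reshape(-1,3)
def mid(n,h0,h1,x,y,r):
    k=Q[(Q[:,2]>h0)&(Q[:,2]<h1)&(np.hypot(Q[:,0]-x,Q[:,1]-y)<r)]
    if len(k): print(n,len(k),((k.min(0)+k.max(0))/2).round(4),np.median(k,0).round(4))
mid('hknob',.193,.2,.459,.137,.02);mid('post',.161,.165,.471,.083,.02);mid('jarknob',.178,.186,.471,.008,.02);mid('lid',.142,.149,.471,.008,.033)
a=cv2.resize(z['p'][40:240,150:350],(400,400),interpolation=2);b=cv2.resize(load('s10')['p'][150:250,225:325],(400,400),interpolation=2)
cv2.imwrite('pics/c13.png',np.hstack([a,b]))
cv2.imwrite('pics/c14.png',cv2.resize(load('e10')['p'][130:230,170:310],(800,571),interpolation=2))
E
```

```text
t 19.05 pos [0.4879 0.0145 0.3044] F [-0.   0.6  1. ] T [ 0.    0.05 -0.02] gap -0.0 shift mm [ 14.3  24.  -17.7] rot [-0.02   0.016 -0.003] q6 1.58
hknob 417 [0.4585 0.1364 0.1958] [0.4587 0.1359 0.1958]
post 153 [0.4711 0.0829 0.1627] [0.4716 0.0826 0.1625]
jarknob 580 [0.4702 0.0101 0.1806] [0.4703 0.0107 0.181 ]
lid 801 [0.4702 0.0098 0.1446] [0.4534 0.0171 0.1452]
```

View pics/c13.png

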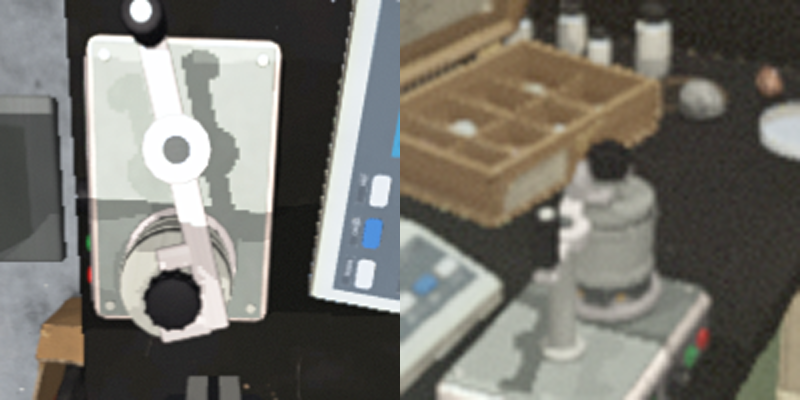

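View pics/c14.png

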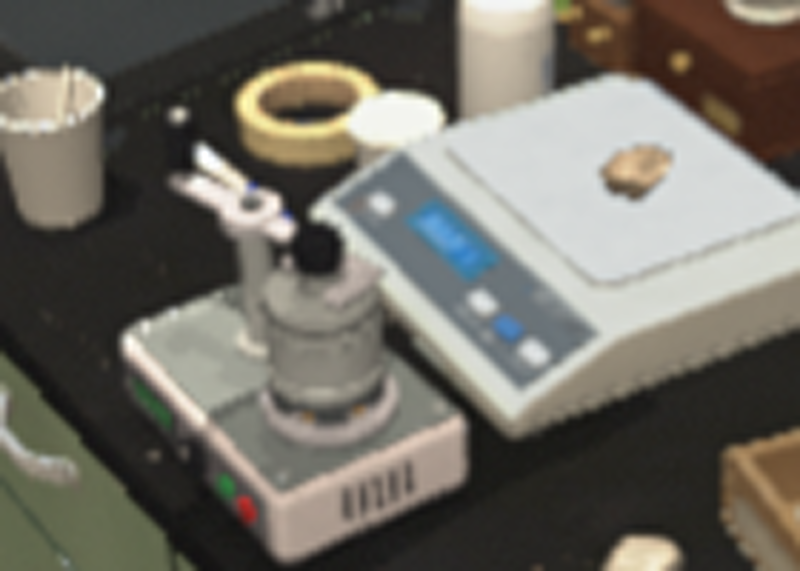

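The claw hooks round the neck over the lid, the jar is unmoved since seating (knob centre within 0.3 mm), and the robot is clear of everything. Handing in.

```bash
python3 -c "
from bench import sign_off
print(sign_off())"
```

```text
the job is handed in; nothing more can be done
None
```

The jar is seated on the mill with its lugs over the drive pins, the hold-down is shut over its lid, and the job was handed in at about 19 s with the robot clear.

**Seating:** I gripped the jar by its knob and lowered it onto the pins. I turned it about 36° counter-clockwise, bearing roughly 1 to 3.5 N (once briefly over the 3 N guide; the pins did not visibly move). It found the pins and I lowered it home.

**Shutting:** I swung the arm by its tail knob until it stopped, let go, then pushed it again with closed fingers. It held against 8 N without moving, where friction is only about 2 N.

**Last checks:**
- **Jar height:** the lid is at 0.145 m, where a jar still on the pins would be at 0.155 m. It measured level before the arm was shut.
- **Jar position:** its knob stayed within about 0.3 mm while the arm was shut.
- **Claw:** it lies round the neck, over the lid.
- **Surroundings:** the arm never went near the other things. I did not measure their positions again.

**What disagreed:**
- **Lugs misread:** in the first close view I took the gaps between the jar's lugs for the lugs themselves. The turn on the pins put this right.
- **Hold-down angle:** by my measure the arm is 0.22 rad off the line from post to platform. I put that down to the arm's shape, because the bar would run into the jar's neck any nearer to that line. By my reckoning it now clears the neck by about 2 mm.
- **Force at the stop:** reaching the stop briefly put about 20 N sideways and 16 N upward on the gripper. The jar did not move.

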